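Clamp a dispensing cartridge in its sprung holder

TASK

Load the blue cartridge into the holder: lift the sprung clamp bar out of its fork and swing it aside, lay the cartridge in the groove with its orange cap towards the sprung stop pad, and slide it gently along by feel until the cap presses on the pad and stays touching it. Then swing the bar back over the cartridge and ease it down into its fork, without letting it snap, so that it clamps the cartridge. Let go, and leave the other things alone.

Things in the scene. Friction and masses are not known exactly. Their poses are not given: they have to be found in the camera images.
- holder: aluminium base plate 135 (x) x 200 (y) x 20 mm, screwed down; position and yaw vary. Origin on the table. Two gold vee blocks (8 mm wide, at y = -50 and +50 mm, reaching x = +-19 mm, tops 48 mm above the table) form a groove along its y axis; at the +y end are the stop bracket and, behind it, a white box 40 mm high (x -60 to 0, y 130 to 195 mm)
- holder_groove (a point): point on the axis of a cartridge lying in the groove: holder x = 0, y = 0, 48 mm above the table; y along the groove towards the stop. The cartridge's centre ends anywhere from y = 0 to +20 mm, as the stop is set. Lay it in at about y = -6 mm: at -10 its flange meets a vee block, from 0 on its cap may meet the pad
- clamp_post (a point): upper end of the clamp's fixed guide post, 18 mm across, at holder x = +50, y = +24 mm, 48 mm above the table; the bar turns about its axis
- fork (a point): middle of the fork between the tops of two upright steel pins, at holder x = -48, y = +24 mm, 69 mm above the table. The pins are 10 mm thick with round tops, 17 mm clear between them along y; the bar (12 mm wide) lies between them when down
- stop_bracket: fixed grey upright 34 x 12 x 50 mm, origin at holder y = 119 mm on the base plate. Its rod carries a sprung black pad, 20 mm across, facing -y on the groove's axis. The rod's setting varies and is NOT measured: the pad first meets the cap with the cartridge's centre at groove y 0 to 16 mm. The pad gives 4 mm (0.4 to 3.2 N, damped), then is solid. Let go, the cartridge eases back a little, still touching
- clamp_lift (a joint): height of the clamp bar above its lowest position, m, 0 to 0.028. A spring pulls it down: about 4 N at 0, 10 N at 0.028, plus 1.5 N weight. Resting on a cartridge it reads 0.008. The bar leaves its fork at about 0.0165; below that it cannot turn out of or into the fork
- clamp_turn (a joint): turn of the bar about the upright guide post, rad: 0 across the groove in line with the fork, growing clockwise seen from above (the knob swings from the holder's -x side round towards +y), up to 1.75. Turns freely and stays where left; let go anywhere, the bar is pulled down to its lowest position
- clamp_knob (a point): middle of the handle at the bar's end, the point to grasp: upright white stem 16 mm across, 36 mm tall above the bar, red cap 23 mm across and 6 mm thick on top. The point is 128 mm from the post's axis, 24 mm above the bar's top, 12 mm below the cap; 86.5 mm above the table with the bar lowest. Axes turn with the bar: at turn 0 they are the holder's, the bar running from it to +x
- clamp_bar: the gold clamp bar, 12 mm wide, 10 mm thick, with its handle; origin on the post's axis at the bar's underside, 52.5 mm above the table when lowest; the bar runs from there 128 mm along its own -x
- blue_cartridge_centre (a point): centre of the blue cartridge: barrel 25 mm across, 136 mm long along its y axis, about 170 g; at +y a flange 34 mm across (y 64 to 68 mm) and an orange cap 22 mm across to y = 80 mm, at -y a white nozzle to -103 mm. Starts in either place of the white rack, axis 36 mm above the table. Grasp across the barrel 12 to 20 mm to -y of its centre, so the fingers clear post and fork
- blue_cartridge: the blue cartridge; same origin and axes as blue_cartridge_centre
- blue_cap (a point): middle of the outer face of the orange cap, on the axis, 80 mm from the blue cartridge's centre
- amber_cartridge_centre (a point): centre of an amber cartridge with black cap, same shape, in the other place of the rack; leave it
- rack: fixed white rack 170 x 120 x 8 mm with two pairs of vee blocks (at y = -46 and +46 mm, 8 mm wide) holding the two cartridges along its y axis at x = -42.5 and +42.5 mm; origin on the table at its centre
- tip_pot: white pot 64 mm across, 55 mm high, bystander
- screwdriver: screwdriver lying on the table, bystander
- wrench: wrench lying on the table, bystander
- solvent_bottle: white bottle 60 mm across, 140 mm high, bystander
- tile_stack: stack of dark red tiles 40 x 40 x 16 mm, bystander

How it is judged:
On the way, in this order (a step that is already met when the one before it is completed fails the run):
1. the bar has been lifted and swung aside by at least 1 rad (value of joint clamp_turn above 1 rad), for 0.2 s.
2. the blue cartridge lies in the groove, cap towards the stop, while the bar is still aside (y of blue_cap in the frame of holder_groove above 0.05 m and x of blue_cartridge_centre in the frame of holder_groove between -0.003 and 0.003 m and z of blue_cartridge_centre in the frame of holder_groove between -0.003 and 0.003 m and y of blue_cartridge_centre in the frame of holder_groove between -0.012 and 0.022 m and angle between the y axis of blue_cartridge and the y axis of holder, either way round below 0.05 rad and value of joint clamp_turn above 0.5 rad), for 0.2 s.
At the end, for the whole second after the job is handed in: The blue cartridge lies at rest in the groove, cap towards the stop (axis within 3 mm sideways and in height and within 0.05 rad), its cap touching the stop pad (more than 0.1 N); the bar is down in its fork (turn within 0.04 rad, lift 5 to 11 mm) and presses on the cartridge with more than 1.5 N (y of blue_cap in the frame of holder_groove above 0.05 m and x of blue_cartridge_centre in the frame of holder_groove between -0.003 and 0.003 m and z of blue_cartridge_centre in the frame of holder_groove between -0.003 and 0.003 m and y of blue_cartridge_centre in the frame of holder_groove between -0.012 and 0.022 m and angle between the y axis of blue_cartridge and the y axis of holder, either way round below 0.05 rad and value of joint clamp_turn between -0.04 and 0.04 rad and value of joint clamp_lift between 0.005 and 0.011 m and contact force between clamp_bar and blue_cartridge above 1.5 N and contact force between blue_cartridge and stop_bracket above 0.1 N and linear speed of blue_cartridge below 0.01 m/s).
It fails at once if the cartridge is jammed against the stop (more than 12 N) (contact force between blue_cartridge and stop_bracket above 12 N).
It fails at once if the bar bangs or is forced on to the cartridge (more than 20 N between them) (contact force between clamp_bar and blue_cartridge above 20 N).
It fails at once if the bar, over the cartridge, is let snap down (falls faster than 0.2 m/s) (velocity of joint clamp_lift below -0.2 m/s and value of joint clamp_turn below 0.3 rad and distance between blue_cartridge_centre and holder_groove below 0.05 m).
It fails at once if the cartridge is dropped or pressed hard into the holder (more than 50 N in all on groove, stop and bar) (contact force between blue_cartridge and holder above 50 N).
It fails at once if a bystander is moved by more than 20 mm (distance of any of amber_cartridge_centre, tip_pot, screwdriver, wrench, solvent_bottle, tile_stack from where it was at the start of the episode above 0.02 m).
It also fails if it takes over 72 s, if anything falls off the work surface, if the arm or the gripper's body presses on something with over 40 N, if the wrist force passes 120 N, or if a joint passes its speed limit or range.

ROBOT

A 6-joint arm with a two-finger parallel gripper is mounted at the origin on the work surface. World frame = base frame: x ahead of the robot, y to its left, z up, the work surface at z = 0. Lengths are in m, angles in rad, forces in N, time in s.
With the tool pointing down it reaches from about 0.275 to 0.875 m from the base axis. Payload 12.5 kg.
Tool frame: the origin (TCP) lies between the finger pads; the fingertips stand ahead of it and the grasp point (between the pads) lies 3 mm ahead of it (arm.tip_extent is the z of the fingertips in the tool frame, in m); z points along the fingers, y is the direction in which the jaws open and shut (so a half turn about z gives the same grasp; the last joint's range is limited). The gripper opens to 85 mm and grips with 20 to 120 N. Pads are 22 mm wide; open, the fingers measure 114 mm over their backs; the gripper's body (76 mm by 85 mm) begins 54 mm behind the grasp point. The pads swing forward as they close: fully open they stand 13 mm farther back than shut.
Start: joints at [1.029, 0.351, 1.652, -0, 1.139, -0.085], TCP at [0.243, 0.494, 0.253] pointing down, gripper open.
Joint ranges: [-2.75, 2.75], [-0.79, 2.1], [0.01, 2.65], [-1.57, 4.71], [0.07, 3.14], [-2.87, 2.87]. Speed limits (rad/s): [2.22, 2.22, 2.79, 3.14, 3.14, 3.14].

INTERFACE

Orientations are given as a rotation vector (axis times angle).
In Python, from bench import arm, optics, finder gives the robot as it stands.
- The arm moves only by the tool send_rows, never from a script. Its argument "commands" is a list that holds one entry, the list of rows, each a list of 7 numbers: the shift along the tool's x, y, z in m, then the turn, a rotation vector about the tool's x, y, z in rad, then the opening in per cent of the stroke, from 0 (shut) to 100 (fully open). A call has exactly 8 rows; each row is the pose to reach, as a shift and turn from the pose commanded when the call began, along the tool's axes at that moment; what a row does not reach only later rows make up. A row lasts 1/12 s, in which the tool goes at most 41.7 mm and 7.16 degrees, less where a joint would pass 70% of its speed; a pose out of reach is approached as far as the arm can. A call with a gripper value outside its range is refused whole. The fingers move at their own pace and stop on an object; "force" is the grip in N (left out, the last holds). Time passes only in rows, so rows that repeat a pose let the fingers close, or fill a call up. It gives the time, the measured TCP pose, the force and the opening at its end, in the units of the state.
- arm.sense(): the state, without advancing time (a new reading comes with each control period).
- optics.read_camera(name): name is "scene" or "side" or "wrist"; returns a dict with "img" (420x560x3 uint8, red, green, blue), "fx", "fy", "cx", "cy" (pixels), "distortion" ([k1, k2, p1, p2, k3] as OpenCV has them; the pictures are not rectified), "T" (4x4, takes a point from camera to world coordinates); the wrist camera has in their place "mount" (4x4, takes a point from camera to tool coordinates, whose origin is the TCP and whose axes are the flange's). Camera axes: x right, y down, z forward; pixel columns grow to the right and rows downward; lengths in m; the calibration is good to about 2 mm. A picture is of the moment at which its call begins: read the wrist's pose just before it. There is no depth.
- arm.hand_in(): hands the job in, once; it reports no verdict.
Trained networks look in the newest picture that a camera, given by its name, has taken for a name from the list of things; names that differ only in an ending like _2 or _b are one class to them, and where a whole thing is asked for, a point or a joint stands for the part that bears it (a point fixed in the world has none). Each returns a list of dicts, best first, with "score" (0 to 1); they miss things now and then, are a little off and sometimes report something else, mostly with a low value. They report only what shows in the picture. A call takes as long as a camera call.
- finder.look_for(camera, name): "extent" ([left, top, right, bottom] in pixels, round what is visible of it).
- finder.regions_of(camera, name): "region" (420x560 bool, what is visible of it) and "extent" ([left, top, right, bottom] in pixels, round what is visible of it).
The state is a dict: "time_s": time; "joint_positions": joint angles; "dq": joint speeds; "effort": joint torques, N m; "position": TCP position; "tcp_rot": TCP orientation; "ft_force": force on the tool from outside, world axes, zero at the start; "ft_torque": the same for the moment, N m; "gripper_width": finger opening in m.
Only numpy, scipy, OpenCV 4.12 (cv2) and the standard library are available. Lean on these libraries where they do the work, as an engineer would, in place of code of your own. Each camera call takes 0.05 s, during which the arm holds its last target.

## Working session

There is one attempt and no reset: what is moved stays moved. The work goes in short steps, Python scripts to look and compute and a tool call to move; the robot and the scene stay as the last step left them, time stands still between calls to the robot, and variables do not carry over. Pictures are saved under pics/ and viewed, and the job is handed in when it is done.

Besides the shell and the picture viewer there is one more tool, called after ">>>" by a JSON object that holds its "op" and its "data". send_rows: Moves the arm, as the interface text tells. Its arguments: {"type":"object","properties":{"commands":{"type":"array"},"force":{"type":"number"}},"required":["commands"]}

```bash
ls; mkdir -p pics; python3 - <<'E'
from bench import arm, optics, finder
import cv2
print(arm.sense(), arm.tip_extent)
for n in ["scene","side","wrist"]:
    c=optics.read_camera(n)
    cv2.imwrite(f"pics/{n}0.png",c["img"][:,:,::-1])
    print(n,{k:v for k,v in c.items() if k!="img"})
print(arm.sense()["time_s"])
E
```

```text
pics
{'time_s': 0.0, 'joint_positions': array([ 1.02941280e+00,  3.51241021e-01,  1.65247169e+00,  2.61540933e-05,
        1.13909650e+00, -8.45832020e-02]), 'dq': array([-7.38493733e-05, -1.42332271e-03, -4.52026960e-04,  5.92500590e-05,
       -6.31081235e-04,  1.34575422e-03]), 'effort': array([-7.39800198e-04, -5.06086600e+01, -2.91428804e+01, -1.37044594e-05,
        4.30037733e-03,  2.32147289e-05]), 'position': array([0.24238839, 0.49334533, 0.25273769]), 'tcp_rot': array([-7.11244630e-01, -3.05961384e+00,  1.80641922e-03]), 'ft_force': array([ 0.39068478, -0.15250456, -0.25626862]), 'ft_torque': array([-0.04943392,  0.03758371, -0.05192775]), 'gripper_width': 0.08550738003828887} 0.022
scene {'fx': 436.597418539905, 'fy': 436.597418539905, 'cx': 279.6248751887211, 'cy': 213.37043591052864, 'distortion': array([-0.08045827,  0.        ,  0.        ,  0.        ,  0.        ]), 'T': array([[ 0.68487734,  0.55149052, -0.47623654,  1.12641898],
       [ 0.72865693, -0.51704924,  0.44913157, -0.4918553 ],
       [ 0.00145406, -0.65461309, -0.75596269,  0.93875351],
       [ 0.    
[... 347 characters left out ...]
3998729, -0.60745009],
       [ 0.01429464, -0.64049601, -0.76782845,  0.80364564],
       [ 0.        ,  0.        ,  0.        ,  1.        ]])}
wrist {'fx': 289.15247717773894, 'fy': 289.15247717773894, 'cx': 278.4696873317494, 'cy': 206.53915387532055, 'distortion': array([-0.04735749,  0.        ,  0.        ,  0.        ,  0.        ]), 'mount': array([[ 1.39898286e-03, -9.45087761e-01, -3.26813658e-01,
         8.36674109e-02],
       [ 9.99998822e-01,  1.52836798e-03, -1.39102670e-04,
        -6.28673946e-04],
       [ 6.30955759e-04, -3.26813078e-01,  9.45088786e-01,
        -1.20257438e-01],
       [ 0.00000000e+00,  0.00000000e+00,  0.00000000e+00,
         1.00000000e+00]])}
0.15
```

View pics/scene0.png

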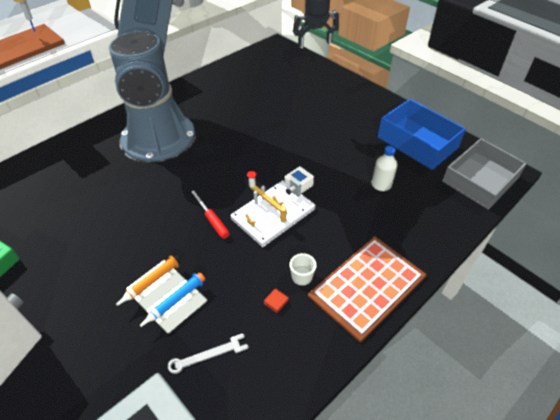

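View pics/side0.png

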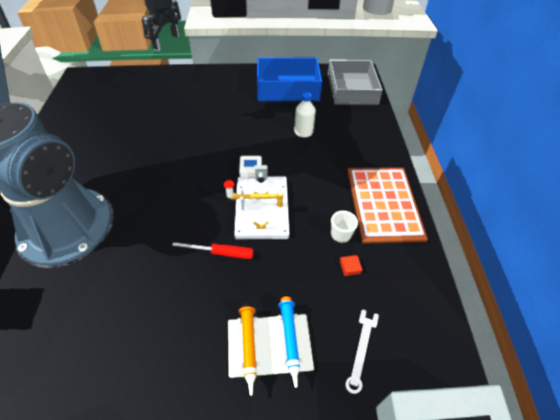

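View pics/wrist0.png

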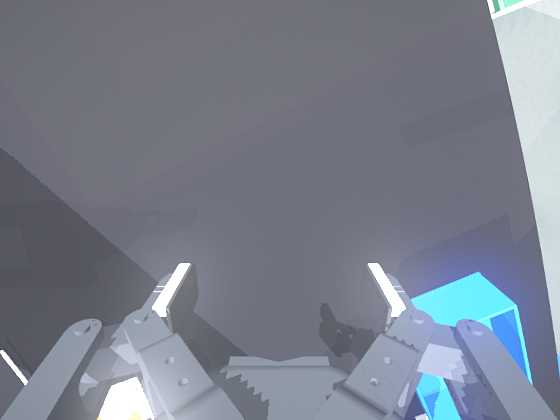

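The scene and side views show the holder at about side (262,207) with the bar across it. The rack is at (270,345), amber cartridge left and blue right, caps towards the holder. I'll zoom in.

```bash
python3 - <<'E'
import cv2
a=cv2.imread("pics/side0.png")[145:250,205:305]; b=cv2.imread("pics/scene0.png")[155:255,220:325]
cv2.imwrite("pics/z1.png",cv2.resize(a,None,fx=5.6,fy=5.6,interpolation=cv2.INTER_CUBIC))
cv2.imwrite("pics/z2.png",cv2.resize(b,None,fx=6,fy=6,interpolation=cv2.INTER_CUBIC))
a=cv2.imread("pics/side0.png")[285:400,210:330]
cv2.imwrite("pics/z3.png",cv2.resize(a,None,fx=5,fy=5,interpolation=cv2.INTER_CUBIC))
b=cv2.imread("pics/scene0.png")[240:340,110:220]
cv2.imwrite("pics/z4.png",cv2.resize(b,None,fx=6,fy=6,interpolation=cv2.INTER_CUBIC))
E
```

```text
(no output)
```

View pics/z1.png

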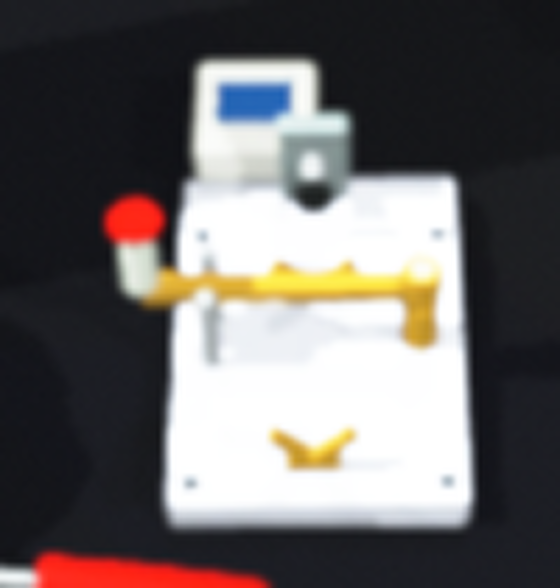

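View pics/z2.png

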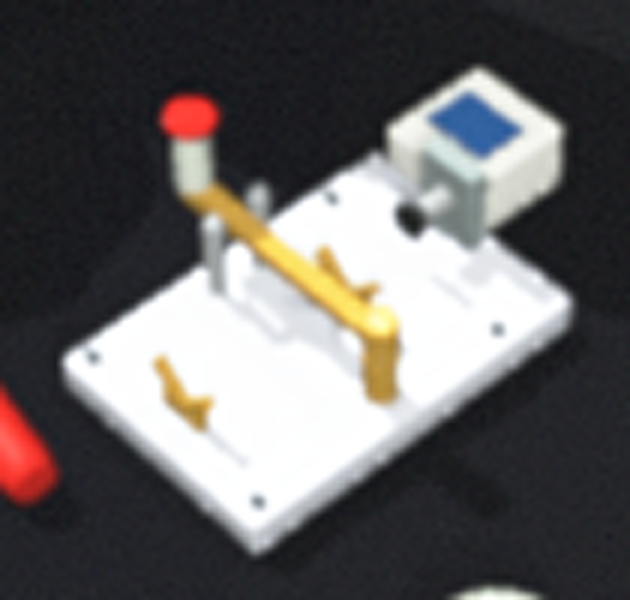

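View pics/z3.png

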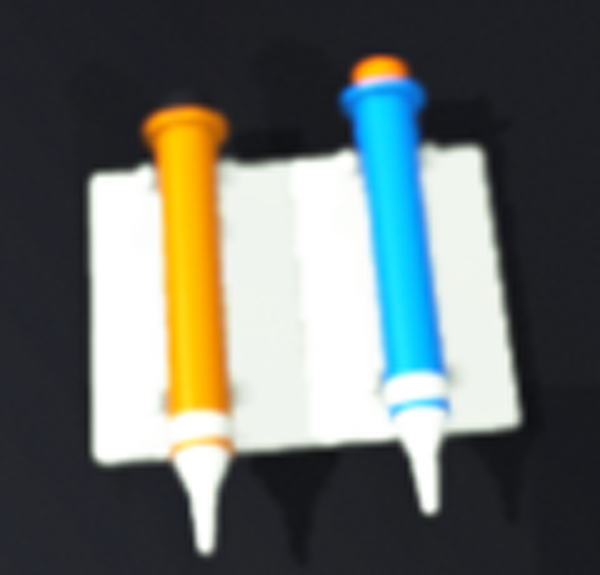

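View pics/z4.png

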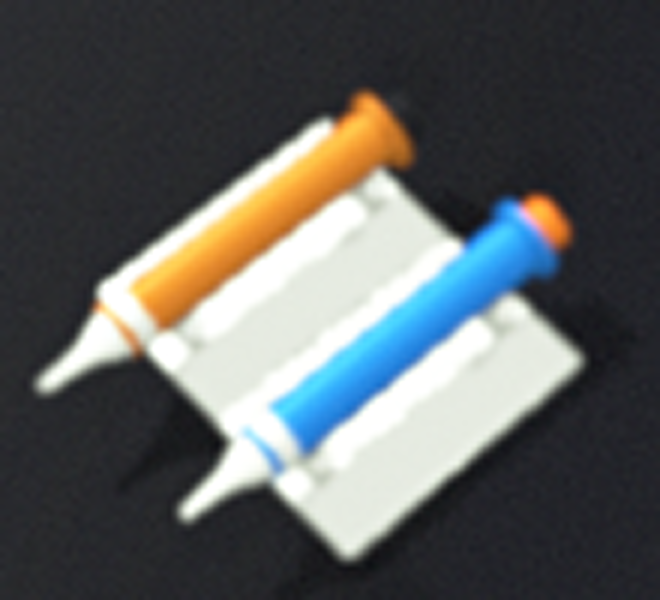

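```bash
cat > h.py <<'E'
import numpy as np, cv2
from scipy.spatial.transform import Rotation as R
from scipy.optimize import least_squares
def proj(c,P,T=None):
    T=c["T"] if T is None else T
    P=(np.atleast_2d(P)-T[:3,3])@T[:3,:3]
    K=np.array([[c["fx"],0,c["cx"]],[0,c["fy"],c["cy"]],[0,0,1.]])
    return cv2.projectPoints(P.reshape(-1,1,3),np.zeros(3),np.zeros(3),K,c["distortion"])[0].reshape(-1,2)
def ray(c,uv,z,T=None):
    T=c["T"] if T is None else T
    K=np.array([[c["fx"],0,c["cx"]],[0,c["fy"],c["cy"]],[0,0,1.]])
    p=cv2.undistortPoints(np.array(uv,float).reshape(-1,1,2),K,c["distortion"]).reshape(-1,2)
    d=np.c_[p,np.ones(len(p))]@T[:3,:3].T
    return T[:3,3]+d*((z-T[2,3])/d[:,2])[:,None]
def wristT(s,c):
    M=np.eye(4);M[:3,:3]=R.from_rotvec(s["tcp_rot"]).as_matrix();M[:3,3]=s["position"]
    return M@c["mount"]
def place(p,L):
    c,s=np.cos(p[2]),np.sin(p[2]);L=np.atleast_2d(L)
    return np.c_[p[0]+c*L[:,0]-s*L[:,1],p[1]+s*L[:,0]+c*L[:,1],L[:,2]]
def unz(uv,f,off): return (np.array(uv,float)+.5)/f-.5+np.array(off)
def fit(obs,p0):
    # obs: list of (cam,T,L,uv)
    f=lambda p:np.concatenate([(proj(c,place(p,L),T)-uv).ravel() for c,T,L,uv in obs])
    r=least_squares(f,p0,loss="soft_l1");return r.x,f(r.x).reshape(-1,2)
E
python3 - <<'E'
from h import *
from bench import arm,optics
S=optics.read_camera("side");C=optics.read_camera("scene")
k=1e-3
L=np.array([[67.5,100,20],[67.5,-100,0],[-67.5,-100,0],[-67.5,100,20],[-78,24,103],[50,24,62.5]])*k
u=unz([[458,180],[468,525],[168,525],[183,183],[135,212],[420,268]],5.6,(205,145))
L2=np.array([[-67.5,-100,20],[67.5,-100,20],[67.5,100,20],[-67.5,100,20],[-78,24,103],[50,24,62.5]])*k
u2=unz([[66,362],[258,538],[572,298],[378,157],[190,112],[380,320]],6,(220,155))
for o in ([(S,None,L,u)],[(C,None,L2,u2)],[(S,None,L,u),(C,None,L2,u2)]):
    p,r=fit(o,[.5,0,0]);print(p,np.round(r,1).tolist())
Lb=np.array([[0,-103,36],[0,80,36],[0,66,36]])*k
ub=unz([[430,512],[380,68],[383,95]],5,(210,285)); uc=unz([[185,517],[555,228],[530,240]],6,(110,240))
for o in ([(S,None,Lb,ub)],[(C,None,Lb,uc)],[(S,None,Lb,ub),(C,None,Lb,uc)]):
    p,r=fit(o,[.6,-.3,0]);print(p,np.round(r,1).tolist())
print(arm.sense()["time_s"])
E
```

```text
[ 0.52216699  0.045324   -0.00413363] [[-1.3, 0.1], [-0.2, 1.2], [-0.1, 1.9], [-0.1, 0.0], [1.0, -6.2], [0.5, -5.8]]
[0.52661238 0.04645278 0.00749564] [[-1.1, 1.1], [-0.4, 0.1], [-0.3, 1.1], [-1.0, 0.1], [8.0, -2.3], [8.6, -2.2]]
[ 0.52323166  0.04567258 -0.00087335] [[-1.0, 0.0], [0.3, 1.0], [0.4, 1.8], [0.1, -0.0], [1.4, -6.2], [0.9, -5.9], [-2.1, 0.3], [-1.8, -0.5], [-1.3, 0.8], [-1.6, -0.3], [7.3, -2.8], [7.5, -2.6]]
[ 0.57894362 -0.31370147  0.05990661] [[-0.1, -0.7], [-0.0, 0.2], [0.1, 0.7]]
[ 0.58184322 -0.31286887  0.05328853] [[-0.1, 0.1], [0.2, -0.9], [-0.1, 0.6]]
[ 0.57991575 -0.31307     0.05778038] [[0.3, -1.1], [0.5, -0.1], [0.6, 0.4], [-0.5, -0.3], [-0.4, -1.4], [-0.7, 0.1]]
0.25
```

```bash
python3 - <<'E'
from h import *
from bench import arm,optics
S=optics.read_camera("side");C=optics.read_camera("scene")
k=1e-3
L=np.array([[67.5,100,20],[67.5,-100,0],[-67.5,-100,0],[-67.5,100,20],[-78,24,103],[50,24,62.5]])*k
u=unz([[458,180],[468,525],[168,525],[183,183],[135,212],[420,268]],5.6,(205,145))
L2=np.array([[-67.5,-100,20],[67.5,-100,20],[67.5,100,20],[-67.5,100,20],[-78,24,103],[50,24,62.5]])*k
u2=unz([[66,362],[258,538],[572,298],[378,157],[190,112],[380,320]],6,(220,155))
def sh(L,d,dx):
    L=L.copy();L[:4,1]+=d;L[:4,0]+=dx;return L
for sel in (0,1,2):
    def f(p):
        r=[]
        if sel!=1:r.append((proj(S,place(p,sh(L,p[3],p[4])))-u).ravel())
        if sel!=0:r.append((proj(C,place(p,sh(L2,p[3],p[4])))-u2).ravel())
        return np.concatenate(r)
    r=least_squares(f,[.5,0,0,0,0]);print(r.x,np.round(f(r.x).reshape(-1,2),1).tolist())
E
```

```text
[ 0.52030586  0.0245882  -0.01020932  0.0237293   0.00277848] [[-0.7, -0.5], [-0.0, 0.4], [0.1, 0.7], [0.5, -0.9], [-0.1, -0.3], [0.1, 0.3]]
[0.51712985 0.02418662 0.00248584 0.02515363 0.00915678] [[-0.3, 0.4], [0.1, -0.6], [0.4, 0.6], [-0.2, -0.4], [-0.2, -0.2], [0.2, 0.2]]
[ 0.51911867  0.02401556 -0.0045775   0.02512935  0.00528899] [[-0.5, -0.8], [0.7, -0.0], [0.8, 0.6], [0.8, -1.0], [-0.7, 0.0], [-0.4, 0.4], [-0.8, -0.2], [-0.7, -1.0], [-0.1, 0.5], [-0.3, -0.6], [0.5, 0.1], [0.6, 0.7]]
```

```bash
cat >> h.py <<'E'
def goal(pos,ang):
    """ang: world angle (deg) of tool x; tool down. prints tool shift and turn"""
    from bench import arm
    s=arm.sense();R0=R.from_rotvec(s["tcp_rot"])
    a=np.radians(ang);X=np.array([np.cos(a),np.sin(a),0]);Z=np.array([0,0,-1.]);Y=np.cross(Z,X)
    R1=R.from_matrix(np.c_[X,Y,Z])
    print("t",s["time_s"],"pos",np.round(s["position"],4),"shift",np.round(R0.inv().apply(np.array(pos)-s["position"]),4),"turn",np.round((R0.inv()*R1).as_rotvec(),4),"F",np.round(s["ft_force"],2))
E
python3 -c "
from h import *
goal([.45,.04,.26],180)"
```

```text
t 0.35 pos [0.2425 0.4935 0.2532] shift [-0.3862 -0.3155 -0.0068] turn [-3.000e-04 -1.000e-04 -4.568e-01] F [-0.58 -0.67 -0.78]
```

>>> {"op": "send_rows", "data": {"commands": [[[-0.05, -0.04, -0.001, 0, 0, -0.06, 100], [-0.1, -0.08, -0.002, 0, 0, -0.12, 100], [-0.15, -0.12, -0.003, 0, 0, -0.18, 100], [-0.2, -0.16, -0.004, 0, 0, -0.24, 100], [-0.25, -0.2, -0.005, 0, 0, -0.3, 100], [-0.3, -0.24, -0.005, 0, 0, -0.36, 100], [-0.35, -0.28, -0.006, 0, 0, -0.42, 100], [-0.386, -0.315, -0.007, 0, 0, -0.457, 100]]]}}

```text
time_s: 1.02
position: [0.3839, 0.1897, 0.2583]
tcp_rot: [-0.006, 3.141, 0.0]
ft_force: [0.7, -0.1, 0.1]
gripper_width: 0.0856
```

```bash
python3 -c "
from h import *
goal([.45,.04,.26],180)"
```

```text
t 1.0167 pos [0.3839 0.1897 0.2583] shift [-0.0656 -0.1499 -0.0017] turn [0.0002 0.0006 0.0038] F [ 0.65 -0.07  0.13]
```

>>> {"op": "send_rows", "data": {"commands": [[[-0.015, -0.035, 0, 0, 0, 0, 100], [-0.03, -0.07, 0, 0, 0, 0, 100], [-0.045, -0.105, 0, 0, 0, 0, 100], [-0.06, -0.135, 0, 0, 0, 0.003, 100], [-0.063, -0.14, -0.002, 0, 0, 0.003, 100], [-0.063, -0.14, -0.002, 0, 0, 0.003, 100], [-0.063, -0.14, -0.002, 0, 0, 0.003, 100], [-0.063, -0.14, -0.002, 0, 0, 0.003, 100]]]}}

```text
time_s: 1.68
position: [0.4459, 0.0525, 0.2599]
tcp_rot: [-0.003, -3.141, -0.0]
ft_force: [0.3, 0.2, -0.3]
gripper_width: 0.0854
```

```bash
python3 - <<'E'
from h import *
from bench import arm,optics
s=arm.sense();c=optics.read_camera("wrist");print(s["position"],s["tcp_rot"],s["dq"])
cv2.imwrite("pics/w1.png",c["img"][:,:,::-1]);np.savez("w1.npz",T=wristT(s,c),img=c["img"])
T=wristT(s,c);p=[.519,.024,-.004]
L=np.array([[-78,24,103],[50,24,62.5],[-67.5,-75,20],[67.5,-75,20],[0,-50,28]])*1e-3
print(proj(c,place(p,L),T))
E
```

```text
[0.44591771 0.05253475 0.2599429 ] [-2.81477522e-03 -3.14124539e+00 -2.70015132e-04] [ 9.79565342e-03 -1.87662268e-03  6.89856845e-04 -1.29061966e-03
 -3.35314889e-05 -4.07178943e-03]
[[275.10470396 190.85633105]
 [275.49900094 278.76107664]
 [198.74467157 180.73961293]
 [206.99086372 272.22368267]
 [220.2028809  231.61078663]]
```

View pics/w1.png

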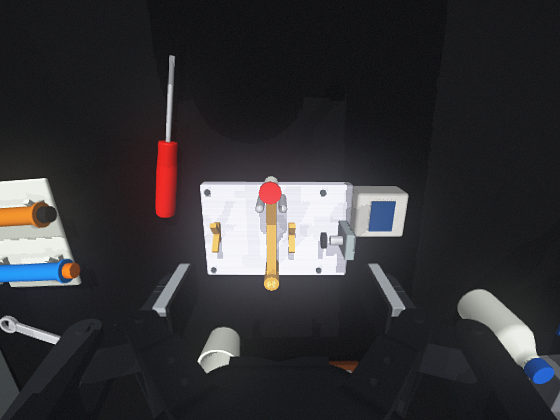

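The picture shows the holder at (278,228) with the red cap at (270,193) and post at (271,283). The model is about 5 px off, so I'll zoom and refit.

```bash
python3 - <<'E'
import cv2
a=cv2.imread("pics/w1.png")[170:300,190:415]
cv2.imwrite("pics/w1z.png",cv2.resize(a,None,fx=3.5,fy=3.5,interpolation=cv2.INTER_CUBIC))
E
```

```text
(no output)
```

View pics/w1z.png

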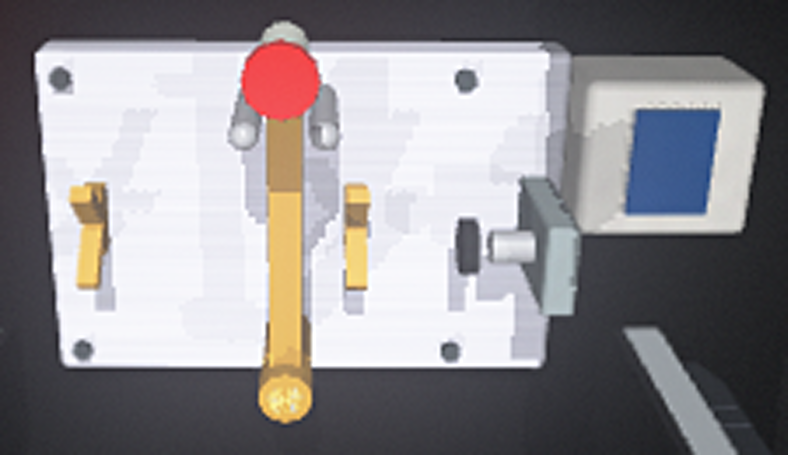

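```bash
cat > fitw.py <<'E'
from h import *
from bench import optics
d=np.load("w1.npz");c=optics.read_camera("wrist")
L=np.array([[-78,24,104.5],[50,24,62.5],[-48,10.5,71],[-48,37.5,71],[67.5,-75,20],[67.5,125,20],[-67.5,-75,20],[19,-50,48],[19,50,48],[-19,-50,48],[-19,50,48]])*1e-3
u=unz([[281,79],[286,396],[243,133],[327,133],[63,366],[543,366],[37,52],[88,287],[356,289],[86,186],[357,187]],3.5,(190,170))
for idx in (range(11),range(4),range(4,11),[0,1,2,3,7,8,9,10]):
    idx=list(idx);p,r=fit([(c,d["T"],L[idx],u[idx])],[.52,.02,0]);print(np.round(p,4),np.round(r,1).tolist())
E
python3 fitw.py
```

```text
[0.5198 0.0198 0.0079] [[0.0, -0.5], [1.3, -3.7], [0.3, 1.4], [0.1, 1.2], [-2.9, -1.0], [-1.1, -1.9], [-5.2, -2.5], [0.5, 0.7], [1.4, -0.3], [-1.5, 2.4], [1.4, 1.6]]
[ 0.5192  0.0189 -0.0057] [[0.1, -0.7], [0.1, -3.9], [0.0, 1.0], [-0.2, 1.2]]
[0.52   0.0209 0.0052] [[-2.2, -1.0], [-0.5, -1.6], [-4.2, -2.5], [1.3, 0.8], [2.2, -0.0], [-0.5, 2.5], [2.3, 1.8]]
[ 0.5187  0.0189 -0.0059] [[0.2, -1.2], [0.1, -4.2], [0.1, 0.7], [-0.1, 0.8], [-0.5, -0.5], [0.5, -0.5], [-2.1, 1.1], [0.9, 1.3]]
```

```bash
cat >> fitw.py <<'E'
print(ray(c,u[0],.1045,d["T"]),ray(c,u[2:4],.071,d["T"]),ray(c,u[1],.08,d["T"]), ray(c,u[7:],.048,d["T"]),ray(c,u[4:7],.02,d["T"]))
E
python3 fitw.py|tail -12
python3 - <<'E'
from h import *
goal([.441,.042,.085],180)
E
```

```text
[0.5198 0.0198 0.0079] [[0.0, -0.5], [1.3, -3.7], [0.3, 1.4], [0.1, 1.2], [-2.9, -1.0], [-1.1, -1.9], [-5.2, -2.5], [0.5, 0.7], [1.4, -0.3], [-1.5, 2.4], [1.4, 1.6]]
[ 0.5192  0.0189 -0.0057] [[0.1, -0.7], [0.1, -3.9], [0.0, 1.0], [-0.2, 1.2]]
[0.52   0.0209 0.0052] [[-2.2, -1.0], [-0.5, -1.6], [-4.2, -2.5], [1.3, 0.8], [2.2, -0.0], [-0.5, 2.5], [2.3, 1.8]]
[ 0.5187  0.0189 -0.0059] [[0.2, -1.2], [0.1, -4.2], [0.1, 0.7], [-0.1, 0.8], [-0.5, -0.5], [0.5, -0.5], [-2.1, 1.1], [0.9, 1.3]]
[[0.44206578 0.04319038 0.1045    ]] [[0.46997775 0.02965438 0.071     ]
 [0.46998318 0.05684733 0.071     ]] [[0.56337585 0.04297623 0.08      ]] [[ 0.5381055  -0.03052532  0.048     ]
 [ 0.53879643  0.06818461  0.048     ]
 [ 0.49793894 -0.02824643  0.048     ]
 [ 0.4982894   0.0679488   0.048     ]] [[ 0.58950797 -0.05060868  0.02      ]
 [ 0.58947978  0.14715833  0.02      ]
 [ 0.4561831  -0.04926216  0.02      ]]
t 1.8333 pos [0.446  0.0525 0.26  ] shift [ 0.005  -0.0106  0.175 ] turn [ 0.0001 -0.0001 -0.0012] F [-0.11 -0.39 -0.22]
```

>>> {"op": "send_rows", "data": {"commands": [[[0.002, -0.004, 0.02, 0, 0, 0, 70], [0.0045, -0.0095, 0.04, 0, 0, 0, 70], [0.0045, -0.0095, 0.07, 0, 0, 0, 70], [0.0045, -0.0095, 0.1, 0, 0, 0, 70], [0.0045, -0.0095, 0.13, 0, 0, 0, 70], [0.0045, -0.0095, 0.155, 0, 0, 0, 70], [0.0045, -0.0095, 0.17, 0, 0, 0, 70], [0.0045, -0.0095, 0.17, 0, 0, 0, 70]]]}}

```text
time_s: 2.5
position: [0.4402, 0.0427, 0.0876]
tcp_rot: [-0.003, -3.137, -0.0]
ft_force: [-0.9, 0.5, 0.2]
gripper_width: 0.0596
```

```bash
python3 - <<'E'
from h import *
from bench import arm,optics
goal([.4415,.043,.0895],180)
c=optics.read_camera("wrist")
cv2.imwrite("pics/w2.png",c["img"][:,:,::-1])
c=optics.read_camera("side")
cv2.imwrite("pics/s2.png",cv2.resize(c["img"][120:280,180:340,::-1],None,fx=3.7,fy=3.7))
E
```

```text
t 2.5 pos [0.4402 0.0427 0.0876] shift [-0.0013  0.0003 -0.0019] turn [ 0.0001 -0.0049 -0.0018] F [-0.92  0.51  0.18]
```

View pics/w2.png

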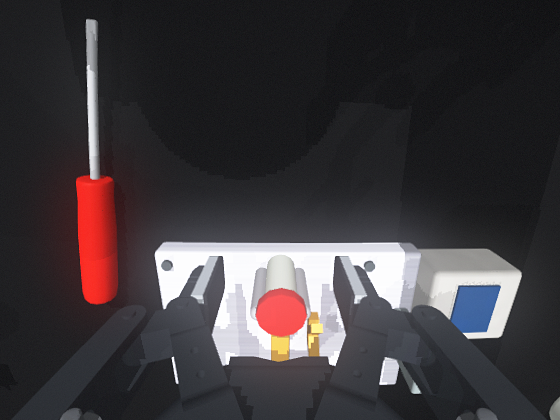

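View pics/s2.png

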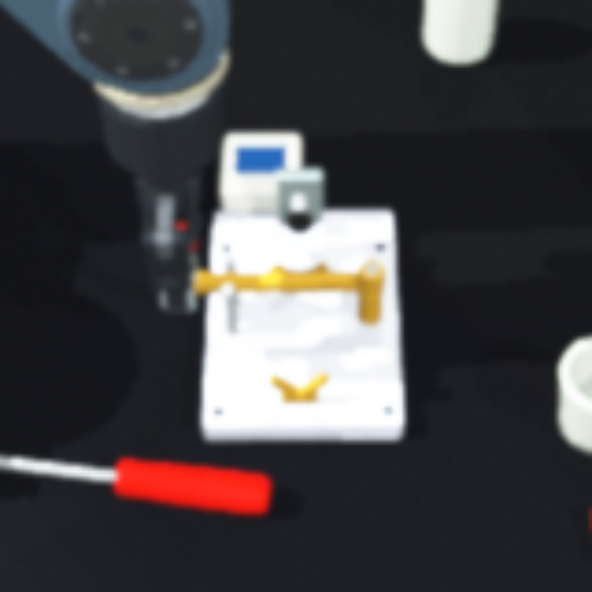

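The red cap is at (281,313), midway between the pads. I'll use it to check the x offset.

```bash
python3 - <<'E'
from h import *
from bench import arm,optics
c=optics.read_camera("wrist");s=arm.sense()
print(ray(c,[[281,313.5]],.1045,wristT(s,c)),s["position"],s["tcp_rot"],s["ft_force"])
goal([.4415,.043,.0895],180)
E
```

```text
[[0.44619502 0.0428     0.1045    ]] [0.44234366 0.04244393 0.09090503] [ 3.20701361e-03  3.14060473e+00 -1.58872284e-05] [-0.35373315  0.20116245 -0.21869642]
t 2.65 pos [0.4423 0.0424 0.0909] shift [0.0008 0.0006 0.0014] turn [-0.     0.001 -0.002] F [-0.35  0.2  -0.22]
```

>>> {"op": "send_rows", "data": {"commands": [[[0, 0, 0.0015, 0, 0, 0, 70], [0, 0, 0.0015, 0, 0, 0, 20], [0, 0, 0.0015, 0, 0, 0, 0], [0, 0, 0.0015, 0, 0, 0, 0], [0, 0, 0.0015, 0, 0, 0, 0], [0, 0, 0.0015, 0, 0, 0, 0], [0, 0, 0.0015, 0, 0, 0, 0], [0, 0, 0.0015, 0, 0, 0, 0]]], "force": 60}}

```text
time_s: 3.32
position: [0.4419, 0.0421, 0.0886]
tcp_rot: [-0.004, -3.142, 0.0]
ft_force: [-0.5, 0.2, 1.9]
gripper_width: 0.02
```

```bash
python3 -c "
from h import *
goal([.4415,.043,.0895],180)"
```

```text
t 3.3167 pos [0.4419 0.0421 0.0886] shift [ 0.0004  0.0009 -0.0009] turn [-0.     -0.     -0.0028] F [-0.54  0.19  1.91]
```

>>> {"op": "send_rows", "data": {"commands": [[[0, 0, 0, 0, 0, 0, 0], [0, 0, 0, 0, 0, 0, 0], [0, 0, 0, 0, 0, 0, 0], [0, 0, -0.001, 0, 0, 0, 0], [0, 0, -0.003, 0, 0, 0, 0], [0, 0, -0.006, 0, 0, 0, 0], [0, 0, -0.008, 0, 0, 0, 0], [0, 0, -0.008, 0, 0, 0, 0]]]}}

```text
time_s: 3.98
position: [0.443, 0.042, 0.097]
tcp_rot: [0.005, 3.139, -0.0]
ft_force: [6.8, -0.4, -7.4]
gripper_width: 0.0202
```

>>> {"op": "send_rows", "data": {"commands": [[[0, 0, -0.003, 0, 0, 0, 0], [0, 0, -0.006, 0, 0, 0, 0], [0, 0, -0.009, 0, 0, 0, 0], [0, 0, -0.012, 0, 0, 0, 0], [0, 0, -0.015, 0, 0, 0, 0], [0, 0, -0.017, 0, 0, 0, 0], [0, 0, -0.017, 0, 0, 0, 0], [0, 0, -0.017, 0, 0, 0, 0]]]}}

```text
time_s: 4.65
position: [0.4434, 0.042, 0.1138]
tcp_rot: [0.005, 3.138, -0.0]
ft_force: [9.6, 0.3, -10.1]
gripper_width: 0.0202
```

```bash
python3 - <<'E'
from h import *
from bench import arm,optics
s=arm.sense();print(s["position"],s["tcp_rot"],s["ft_force"],s["ft_torque"])
c=optics.read_camera("wrist")
cv2.imwrite("pics/w3.png",c["img"][:,:,::-1])
c=optics.read_camera("side")
cv2.imwrite("pics/s3.png",cv2.resize(c["img"][140:260,200:320,::-1],None,fx=4.9,fy=4.9))
E
```

```text
[0.44341116 0.04202074 0.11375526] [ 4.62464428e-03  3.13790447e+00 -2.91375230e-05] [  9.58261897   0.3200617  -10.1314036 ] [ 0.00896079 -1.29983516  0.01003315]
```

View pics/w3.png

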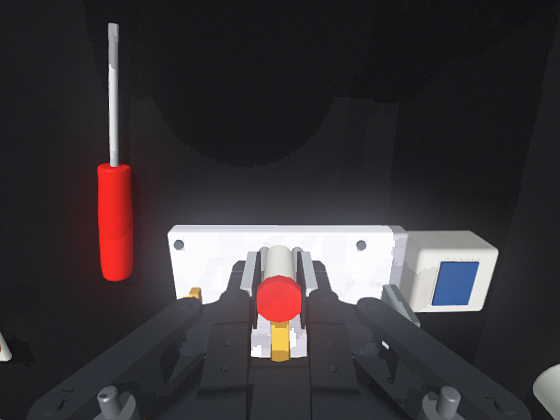

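View pics/s3.png

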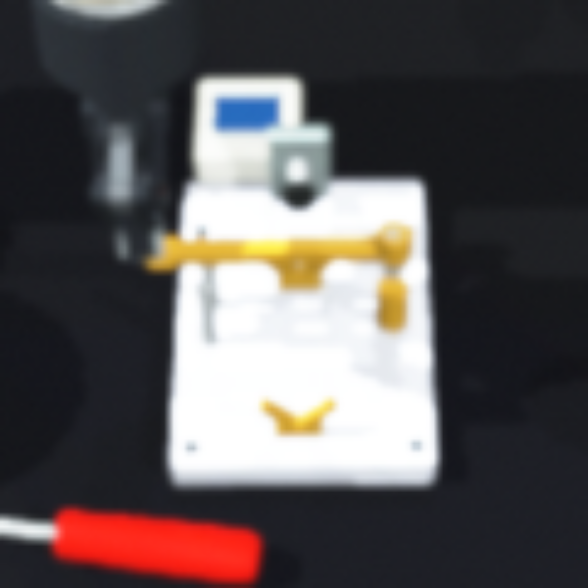

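>>> {"op": "send_rows", "data": {"commands": [[[-0.0006, 0.0128, -0.001, 0, 0, 0.1, 0], [-0.0026, 0.0254, -0.001, 0, 0, 0.2, 0], [-0.0057, 0.0378, -0.001, 0, 0, 0.3, 0], [-0.0101, 0.0498, -0.001, 0, 0, 0.4, 0], [-0.0157, 0.0614, -0.001, 0, 0, 0.5, 0], [-0.0224, 0.0723, -0.001, 0, 0, 0.6, 0], [-0.0301, 0.0825, -0.001, 0, 0, 0.7, 0], [-0.0388, 0.0918, -0.001, 0, 0, 0.8, 0]]]}}

```text
time_s: 5.42
position: [0.4816, 0.1339, 0.1141]
tcp_rot: [1.234, 2.888, -0.001]
ft_force: [6.1, -5.5, -9.6]
gripper_width: 0.0203
```

>>> {"op": "send_rows", "data": {"commands": [[[-0.0006, 0.0128, 0, 0, 0, 0.1, 0], [-0.0026, 0.0254, 0, 0, 0, 0.2, 0], [-0.0057, 0.0378, 0, 0, 0, 0.3, 0], [-0.0101, 0.0498, 0, 0, 0, 0.4, 0], [-0.0157, 0.0614, 0, 0, 0, 0.5, 0], [-0.0224, 0.0723, 0, 0, 0, 0.6, 0], [-0.0301, 0.0825, 0, 0, 0, 0.7, 0], [-0.0343, 0.0872, 0, 0, 0, 0.75, 0]]]}}

```text
time_s: 6.08
position: [0.5677, 0.1696, 0.1132]
tcp_rot: [-2.207, -2.234, 0.003]
ft_force: [-0.1, 1.1, -10.1]
gripper_width: 0.0209
```

```bash
python3 - <<'E'
from h import *
from bench import arm,optics
s=arm.sense();print(s["position"],s["tcp_rot"],s["ft_force"],s["ft_torque"])
c=optics.read_camera("scene")
cv2.imwrite("pics/c4.png",cv2.resize(c["img"][130:260,200:340,::-1],None,fx=4.5,fy=4.5))
c=optics.read_camera("side")
cv2.imwrite("pics/s4.png",cv2.resize(c["img"][120:260,190:330,::-1],None,fx=4.2,fy=4.2))
E
```

```text
[0.5676804  0.16961161 0.11323041] [-2.2066932  -2.23436003  0.00316432] [ -0.05000673   1.10119189 -10.12071185] [ 0.12063823 -0.13594734  0.08735465]
```

View pics/c4.png

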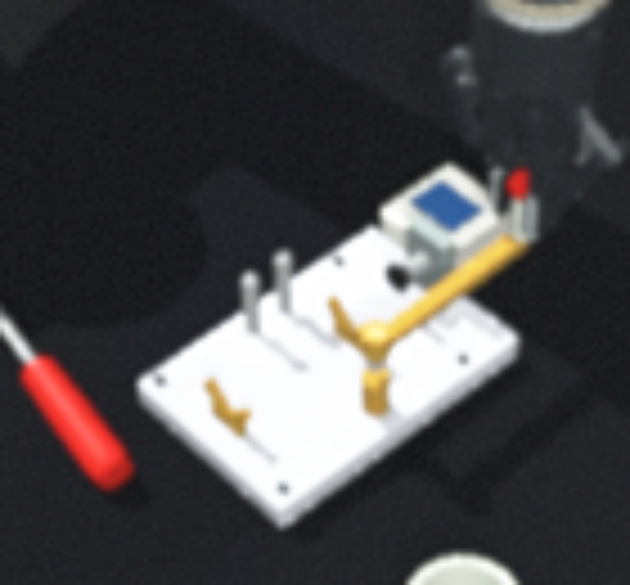

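View pics/s4.png

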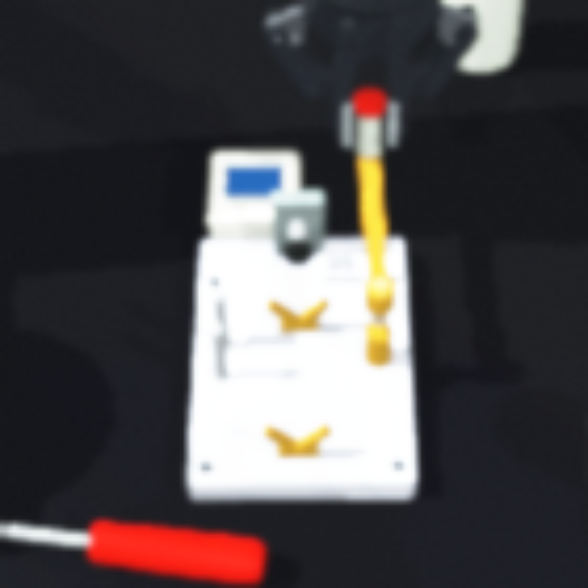

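The bar is clear of the bracket, so I'll lower it.

>>> {"op": "send_rows", "data": {"commands": [[[0, 0, 0.004, 0, 0, 0, 0], [0, 0, 0.009, 0, 0, 0, 0], [0, 0, 0.014, 0, 0, 0, 0], [0, 0, 0.019, 0, 0, 0, 0], [0, 0, 0.022, 0, 0, 0, 0], [0, 0, 0.0235, 0, 0, 0, 0], [0, 0, 0.0235, 0, 0, 0, 0], [0, 0, 0.0235, 0, 0, 0, 0]]]}}

```text
time_s: 6.85
position: [0.5679, 0.1709, 0.0917]
tcp_rot: [-2.201, -2.242, -0.004]
ft_force: [-0.9, 9.2, 0.2]
gripper_width: 0.0205
```

>>> {"op": "send_rows", "data": {"commands": [[[0, 0, 0, 0, 0, 0, 10], [0, 0, 0, 0, 0, 0, 40], [0, 0, 0, 0, 0, 0, 70], [0, 0, 0, 0, 0, 0, 70], [0, 0, -0.02, 0, 0, 0, 70], [0, 0, -0.055, 0, 0, 0, 70], [0, 0, -0.09, 0, 0, 0, 70], [0, 0, -0.12, 0, 0, 0, 70]]]}}

```text
time_s: 7.52
position: [0.5677, 0.1694, 0.2133]
tcp_rot: [2.201, 2.241, 0.001]
ft_force: [0.3, 0.4, 0.3]
gripper_width: 0.0599
```

```bash
python3 - <<'E'
from h import *
from bench import arm,optics
s=arm.sense();print(s["position"],s["tcp_rot"],s["ft_force"],s["joint_positions"])
c=optics.read_camera("wrist");T=wristT(s,c)
cv2.imwrite("pics/w5.png",c["img"][:,:,::-1])
c=optics.read_camera("side")
cv2.imwrite("pics/s5.png",cv2.resize(c["img"][120:260,190:330,::-1],None,fx=4.2,fy=4.2))
goal([.58,-.24,.24],93)
E
```

```text
[0.56770993 0.16936845 0.21331884] [2.20087834e+00 2.24057807e+00 1.16846464e-03] [0.29315532 0.35915519 0.27815433] [ 2.11494177e-01  4.68733736e-01  1.57923465e+00 -3.69131452e-04
  1.09251704e+00  1.93787470e-01]
t 7.6167 pos [0.5697 0.1698 0.2164] shift [-0.4099  0.0032 -0.0242] turn [ 0.0087 -0.0012 -0.0344] F [ 0.41 -0.13  1.3 ]
```

View pics/w5.png

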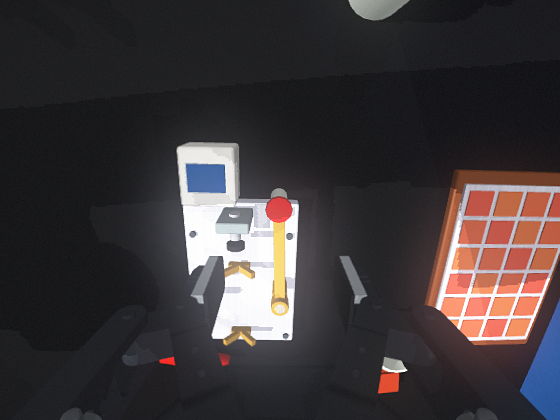

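View pics/s5.png

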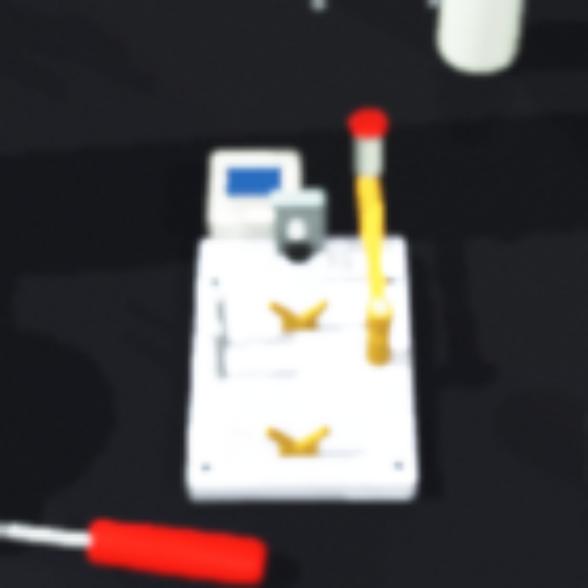

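>>> {"op": "send_rows", "data": {"commands": [[[-0.04, 0, -0.01, 0, 0, -0.01, 100], [-0.08, 0, -0.02, 0, 0, -0.02, 100], [-0.12, 0.001, -0.024, 0, 0, -0.034, 100], [-0.16, 0.002, -0.024, 0, 0, -0.034, 100], [-0.2, 0.003, -0.024, 0, 0, -0.034, 100], [-0.24, 0.003, -0.024, 0, 0, -0.034, 100], [-0.28, 0.003, -0.024, 0, 0, -0.034, 100], [-0.32, 0.003, -0.024, 0, 0, -0.034, 100]]]}}

```text
time_s: 8.28
position: [0.5757, -0.1524, 0.2344]
tcp_rot: [-2.163, -2.278, 0.001]
ft_force: [0.4, 0.8, 0.5]
gripper_width: 0.0854
```

```bash
python3 - <<'E'
from h import *
goal([.58,-.28,.24],93)
E
```

```text
t 8.2833 pos [ 0.5757 -0.1524  0.2344] shift [-0.1276 -0.0023 -0.0056] turn [-0.0006  0.     -0.0006] F [0.43 0.77 0.49]
```

>>> {"op": "send_rows", "data": {"commands": [[[-0.04, 0, -0.002, 0, 0, 0, 100], [-0.08, -0.001, -0.004, 0, 0, 0, 100], [-0.12, -0.002, -0.005, 0, 0, 0, 100], [-0.127, -0.002, -0.005, 0, 0, 0, 100], [-0.127, -0.002, -0.005, 0, 0, 0, 100], [-0.127, -0.002, -0.005, 0, 0, 0, 100], [-0.127, -0.002, -0.005, 0, 0, 0, 100], [-0.127, -0.002, -0.005, 0, 0, 0, 100]]]}}

```text
time_s: 8.95
position: [0.581, -0.2757, 0.2399]
tcp_rot: [-2.161, -2.28, 0.0]
ft_force: [0.3, -0.2, -0.4]
gripper_width: 0.0852
```

```bash
python3 - <<'E'
from h import *
from bench import arm,optics
s=arm.sense();print(s["position"],s["tcp_rot"],s["ft_force"])
c=optics.read_camera("wrist");T=wristT(s,c)
np.savez("w6.npz",T=T,img=c["img"])
cv2.imwrite("pics/w6.png",c["img"][:,:,::-1])
print(proj(c,place([.58,-.313,.0578],np.array([[0,-103,36],[0,80,36],[0,0,48]])*1e-3),T))
E
```

```text
[ 0.58102504 -0.2757001   0.23993793] [-2.16084976e+00 -2.27988435e+00  3.58397802e-05] [ 0.30375413 -0.16426025 -0.41948977]
[[276.16429759 286.47080281]
 [275.26560853 145.47502825]
 [275.59152891 216.80340271]]
```

View pics/w6.png

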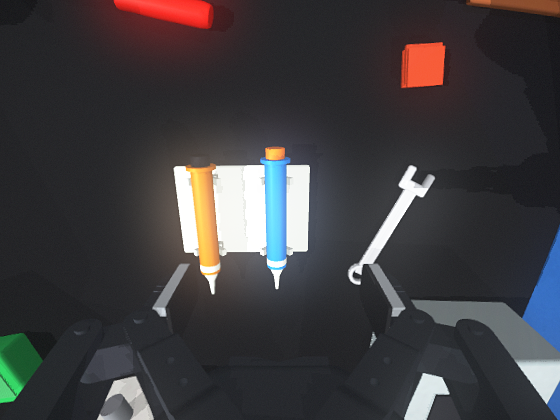

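The wrist view matches the prediction: nozzle tip at (277,288), cap at (275,148). I'll refine the axis with a colour mask.

```bash
python3 - <<'E'
from h import *
from bench import arm,optics
c=optics.read_camera("wrist");s=arm.sense();T=wristT(s,c);im=c["img"]
hsv=cv2.cvtColor(im,cv2.COLOR_RGB2HSV)
m=(hsv[...,0]>90)&(hsv[...,0]<125)&(hsv[...,1]>120)&(hsv[...,2]>80)
m[:, :240]=0;m[:,310:]=0;m[:130]=0;m[320:]=0
rows=[r for r in range(168,258,6)]
pts=[]
for r in rows:
    q=np.where(m[r])[0];pts.append([(q[0]+q[-1])/2,r]); 
    if r in(168,210,252):print(r,q[0],q[-1])
P=ray(c,pts,.036,T)   # silhouette mid approximates axis direction
k=np.polyfit(P[:,1],P[:,0],1);print("x at -.315",np.polyval(k,-.315),"yaw",-k[0],"ymax/min flange",np.where(m.any(1))[0][[0,-1]])
v=np.where(m.any(1))[0]
print(ray(c,[[276,v[0]],[277,288.5],[275,148]],.036,T))
np.savetxt("x",[0]);goal([.581,-.33,.1],90+np.degrees(-k[0]))
cv2.imwrite("pics/w6z.png",cv2.resize(im[140:295,230:325,::-1],None,fx=3.8,fy=3.8,interpolation=cv2.INTER_CUBIC))
E
```

```text
168 265 285
210 266 285
252 267 285
x at -.315 0.5799328576391756 yaw 0.06217563256968914 ymax/min flange [156 269]
[[ 0.57694463 -0.24511446  0.036     ]
 [ 0.58735328 -0.41942555  0.036     ]
 [ 0.57536984 -0.23628752  0.036     ]]
t 9.05 pos [ 0.5811 -0.276   0.2401] shift [-0.0539 -0.003   0.1401] turn [ 0.     -0.     -0.0087] F [0.75 0.16 0.52]
```

View pics/w6z.png

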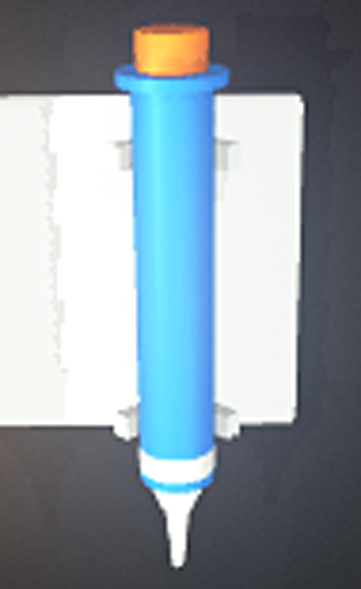

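```bash
python3 - <<'E'
from h import *
goal([.581,-.3325,.039],93.5)
E
```

```text
t 9.05 pos [ 0.5811 -0.276   0.2401] shift [-0.0564 -0.0031  0.2011] turn [ 0.     -0.     -0.0076] F [0.75 0.16 0.52]
```

>>> {"op": "send_rows", "data": {"commands": [[[-0.03, -0.002, 0.03, 0, 0, -0.0076, 70], [-0.0564, -0.0031, 0.06, 0, 0, -0.0076, 70], [-0.0564, -0.0031, 0.095, 0, 0, -0.0076, 70], [-0.0564, -0.0031, 0.13, 0, 0, -0.0076, 70], [-0.0564, -0.0031, 0.16, 0, 0, -0.0076, 70], [-0.0564, -0.0031, 0.185, 0, 0, -0.0076, 70], [-0.0564, -0.0031, 0.2, 0, 0, -0.0076, 70], [-0.0564, -0.0031, 0.201, 0, 0, -0.0076, 70]]]}}

```text
time_s: 9.72
position: [0.5796, -0.3323, 0.0361]
tcp_rot: [-2.15, -2.284, 0.001]
ft_force: [0.1, -0.2, 0.1]
gripper_width: 0.0598
```

```bash
python3 - <<'E'
from h import *
from bench import arm,optics
s=arm.sense()
c=optics.read_camera("wrist");T=wristT(s,c)
cv2.imwrite("pics/w7.png",c["img"][:,:,::-1])
goal([.581,-.3325,.039],93.5)
E
```

```text
t 9.7667 pos [ 0.5805 -0.3329  0.0381] shift [ 0.0004  0.0005 -0.0009] turn [-0.0016 -0.0012 -0.0009] F [0.46 0.49 0.02]
```

View pics/w7.png

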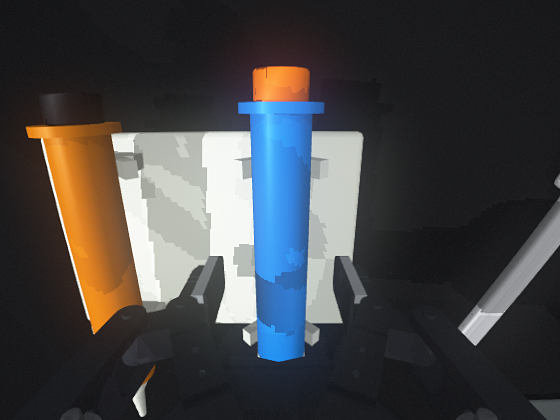

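The blue barrel is centred between the pads, so I'll close.

>>> {"op": "send_rows", "data": {"commands": [[[0, 0, 0, 0, 0, 0, 40], [0, 0, 0, 0, 0, 0, 0], [0, 0, 0, 0, 0, 0, 0], [0, 0, 0, 0, 0, 0, 0], [0, 0, 0, 0, 0, 0, 0], [0, 0, 0, 0, 0, 0, 0], [0, 0, 0, 0, 0, 0, 0], [0, 0, 0, 0, 0, 0, 0]]], "force": 40}}

```text
time_s: 10.43
position: [0.5809, -0.3341, 0.041]
tcp_rot: [2.153, 2.286, -0.0]
ft_force: [-4.8, 1.5, 7.5]
gripper_width: 0.024
```

>>> {"op": "send_rows", "data": {"commands": [[[0, 0, -0.01, 0, 0, 0, 0], [0, 0, -0.025, 0, 0, 0, 0], [0, 0, -0.045, 0, 0, 0, 0], [0, 0, -0.07, 0, 0, 0, 0], [0, 0, -0.09, 0, 0, 0, 0], [0, 0, -0.105, 0, 0, 0, 0], [0, 0, -0.11, 0, 0, 0, 0], [0, 0, -0.11, 0, 0, 0, 0]]]}}

```text
time_s: 11.1
position: [0.5814, -0.334, 0.1516]
tcp_rot: [2.152, 2.284, 0.001]
ft_force: [0.2, 1.6, -2.5]
gripper_width: 0.0239
```

```bash
python3 - <<'E'
from h import *
from bench import arm,optics
s=arm.sense()
c=optics.read_camera("wrist");T=wristT(s,c)
np.savez("w8.npz",T=T,img=c["img"])
cv2.imwrite("pics/w8.png",c["img"][:,:,::-1])
print(s["gripper_width"],s["tcp_rot"]);goal([.518,-.0035,.15],90)
E
```

```text
0.023912312369384903 [2.15166524e+00 2.28396617e+00 1.02105323e-03]
t 11.15 pos [ 0.5809 -0.3337  0.15  ] shift [ 0.3334 -0.0431 -0.0004] turn [0.0013 0.0009 0.0596] F [ 0.19  0.4  -1.22]
```

View pics/w8.png

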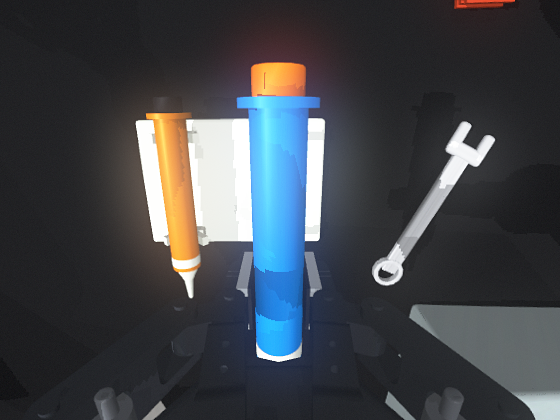

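```bash
python3 - <<'E'
from h import *
from bench import optics
c=optics.read_camera("wrist");d=np.load("w8.npz");im=d["img"]
hsv=cv2.cvtColor(im,cv2.COLOR_RGB2HSV)
m=(hsv[...,0]>90)&(hsv[...,0]<130)&(hsv[...,1]>100)&(hsv[...,2]>60)
for r in (100,104,130,170,210,240,300,340):
    q=np.where(m[r,220:340])[0]+220;print(r,q[0],q[-1])
th=np.linspace(0,2*np.pi,360)
def sil(a,dz,off,pitch):
    # a: local y on cartridge, r
    out=[]
    for y,r in a:
        P=np.c_[np.full(360,y),r*np.cos(th),r*np.sin(th)]
        Q=np.c_[P[:,0]*np.cos(pitch)+P[:,2]*np.sin(pitch)+off,P[:,1],-P[:,0]*np.sin(pitch)+P[:,2]*np.cos(pitch)+dz]
        u=proj(c,Q,c["mount"]);out.append([u[:,0].min(),u[:,0].max(),u[:,1].min(),u[:,1].max()])
    return np.round(out,1)
for dz in(.003,.006):
  for pitch in (0,.03):
    print(dz,pitch,sil([(.08,.011),(.068,.017),(.064,.017),(.03,.0125),(-.03,.0125)],dz,.016,pitch).tolist())
cv2.imwrite("pics/w8z.png",cv2.resize(im[50:370,220:340,::-1],None,fx=1.8,fy=1.8))
E
```

```text
100 236 319
104 237 319
130 249 307
170 250 306
210 252 304
240 253 319
300 241 323
340 232 324
0.003 0 [[249.9, 306.1, 70.2, 76.4], [235.6, 320.4, 105.2, 105.7], [236.0, 319.9, 114.7, 117.1], [249.7, 306.1, 187.9, 204.4], [253.5, 302.1, 292.2, 323.8]]
0.003 0.03 [[249.3, 306.7, 70.5, 75.0], [234.9, 321.1, 104.5, 106.9], [235.3, 320.6, 113.7, 118.9], [249.5, 306.3, 187.7, 206.0], [253.7, 302.0, 290.6, 323.1]]
0.006 0 [[250.6, 305.4, 71.1, 77.0], [236.6, 319.3, 105.3, 105.7], [237.0, 318.9, 114.5, 116.9], [250.3, 305.5, 186.3, 202.0], [254.0, 301.7, 289.0, 319.5]]
0.006 0.03 [[250.0, 306.0, 71.5, 75.8], [235.9, 320.0, 104.6, 106.9], [236.4, 319.5, 113.6, 118.6], [250.2, 305.7, 186.1, 203.6], [254.1, 301.5, 287.5, 318.8]]
```

View pics/w8z.png

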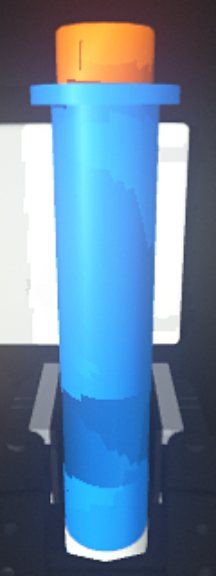

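```bash
python3 - <<'E'
import cv2
a=cv2.imread("pics/w5.png")[135:350,170:310]
cv2.imwrite("pics/w5z.png",cv2.resize(a,None,fx=2.75,fy=2.75,interpolation=cv2.INTER_CUBIC)) if 0 else cv2.imwrite("pics/w5z.png",cv2.resize(a[50:],None,fx=3.6,fy=3.6,interpolation=cv2.INTER_CUBIC))
E
```

```text
(no output)
```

View pics/w5z.png

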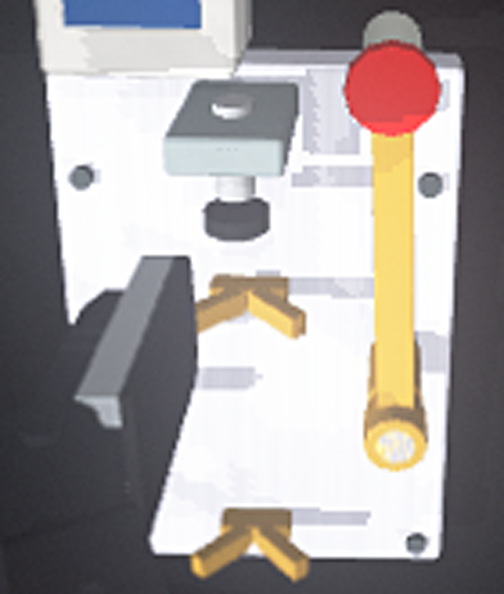

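```bash
python3 - <<'E'
from h import *
from bench import optics
c=optics.read_camera("wrist")
s=dict(position=np.array([.56770993,.16936845,.21331884]),tcp_rot=np.array([2.20087834,2.24057807,.00116846]))
T=wristT(s,c);off=(170,185)
U=lambda a:unz(a,3.6,off)
print("cap",ray(c,U([[392,88]]),.1045,T))
for z in(.0625,.07,.08):print("post",z,ray(c,U([[395,447]]),z,T))
print("vee",ray(c,U([[195,568],[302,568],[304,322]]),.048,T))
print("pad centre top",ray(c,U([[237,200]]),.058,T))
print("bracket top corners",ray(c,U([[193,84],[298,86],[164,143],[280,146]]),.07,T))
E
```

```text
cap [[0.56815754 0.17120385 0.1045    ]]
post 0.0625 [[0.57178062 0.03576018 0.0625    ]]
post 0.07 [[0.57162859 0.04176503 0.07      ]]
post 0.08 [[0.57142587 0.0497715  0.08      ]]
vee [[ 0.50277457 -0.02954782  0.048     ]
 [ 0.54046617 -0.02855168  0.048     ]
 [ 0.54226287  0.07185203  0.048     ]]
pad centre top [[0.52389739 0.11902535 0.058     ]]
bracket top corners [[0.51493049 0.15904257 0.07      ]
 [0.54317754 0.15900848 0.07      ]
 [0.5061923  0.14170912 0.07      ]
 [0.53805472 0.14145164 0.07      ]]
```

```bash
python3 - <<'E'
from h import *
goal([.521,-.0063,.12],89.7)
E
```

```text
t 11.25 pos [ 0.5803 -0.3333  0.1482] shift [ 0.33   -0.0397  0.0285] turn [-0.0011 -0.0007  0.0649] F [-0.19  0.41 -2.83]
```

>>> {"op": "send_rows", "data": {"commands": [[[0.035, -0.004, 0, 0, 0, 0.01, 0], [0.07, -0.008, 0, 0, 0, 0.02, 0], [0.105, -0.012, 0, 0, 0, 0.03, 0], [0.14, -0.016, 0, 0, 0, 0.04, 0], [0.175, -0.02, 0, 0, 0, 0.05, 0], [0.21, -0.025, 0, 0, 0, 0.06, 0], [0.245, -0.03, 0, 0, 0, 0.065, 0], [0.265, -0.033, 0, 0, 0, 0.065, 0]]]}}

```text
time_s: 11.92
position: [0.5305, -0.0681, 0.148]
tcp_rot: [-2.225, -2.215, 0.002]
ft_force: [0.5, -0.1, -1.6]
gripper_width: 0.0238
```

```bash
python3 - <<'E'
from h import *
goal([.521,-.0063,.10],89.7)
E
```

```text
t 11.9167 pos [ 0.5305 -0.0681  0.148 ] shift [ 0.0617 -0.0096  0.0481] turn [-0.0025 -0.001   0.0007] F [ 0.45 -0.06 -1.64]
```

>>> {"op": "send_rows", "data": {"commands": [[[0.02, -0.003, 0.01, 0, 0, 0, 0], [0.04, -0.007, 0.02, 0, 0, 0, 0], [0.055, -0.009, 0.035, 0, 0, 0, 0], [0.0615, -0.0095, 0.045, 0, 0, 0, 0], [0.0615, -0.0095, 0.048, 0, 0, 0, 0], [0.0615, -0.0095, 0.048, 0, 0, 0, 0], [0.0615, -0.0095, 0.048, 0, 0, 0, 0], [0.0615, -0.0095, 0.048, 0, 0, 0, 0]]]}}

```text
time_s: 12.58
position: [0.5233, -0.0104, 0.1015]
tcp_rot: [2.228, 2.214, 0.001]
ft_force: [-0.3, 0.2, -1.6]
gripper_width: 0.0239
```

```bash
python3 - <<'E'
from h import *
from bench import arm,optics
s=arm.sense()
c=optics.read_camera("wrist");T=wristT(s,c)
np.savez("w9.npz",T=T,img=c["img"])
cv2.imwrite("pics/w9.png",c["img"][:,:,::-1])
c=optics.read_camera("side")
cv2.imwrite("pics/s9.png",cv2.resize(c["img"][120:260,190:330,::-1],None,fx=4.2,fy=4.2))
goal([.521,-.0063,.075],89.7)
E
```

```text
t 12.6833 pos [ 0.5232 -0.0102  0.1016] shift [ 0.0039 -0.0023  0.0266] turn [ 0.001   0.0001 -0.0011] F [ 0.7  -0.15 -1.96]
```

View pics/w9.png

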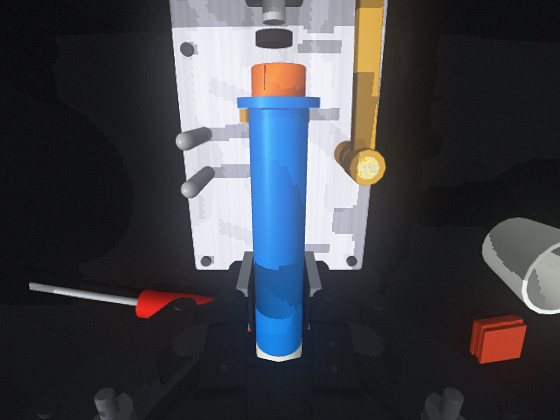

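View pics/s9.png

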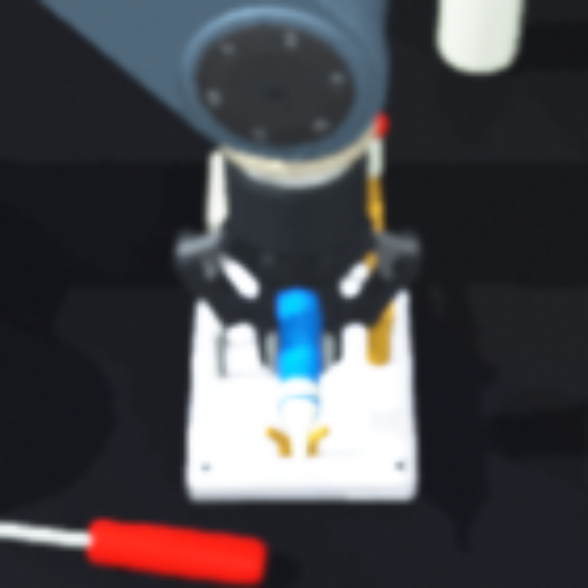

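The pad at (274,38) lines up with the cartridge axis, and the pin tops are at (183,142) and (190,190). I'll check these numerically.

```bash
python3 - <<'E'
from h import *
from bench import arm,optics
c=optics.read_camera("wrist");T=np.load("w9.npz")["T"]
print("pad",ray(c,[[274,38]],.048,T),"pins",ray(c,[[183,142],[190,190]],.072,T),"plate back corners",ray(c,[[196,269],[361,269]],.02,T))
cv2.imwrite("pics/w9z.png",cv2.resize(np.load("w9.npz")["img"][0:130,170:400,::-1],None,fx=3.4,fy=3.4))
E
```

```text
pad [[0.52193683 0.1085747  0.048     ]] pins [[0.47515195 0.0564201  0.072     ]
 [0.47617898 0.03087309 0.072     ]] plate back corners [[ 0.4573359  -0.0495936   0.02      ]
 [ 0.58991392 -0.05031352  0.02      ]]
```

View pics/w9z.png

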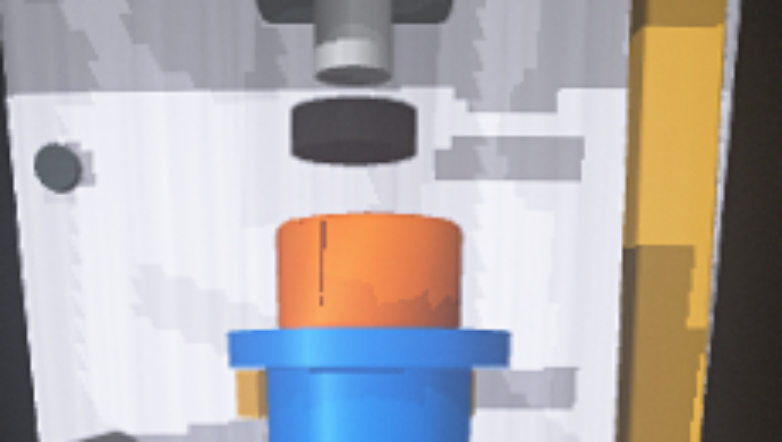

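>>> {"op": "send_rows", "data": {"commands": [[[0.003, -0.001, 0.005, 0, 0, 0, 0], [0.005, -0.0015, 0.012, 0, 0, 0, 0], [0.005, -0.0015, 0.02, 0, 0, 0, 0], [0.005, -0.0015, 0.028, 0, 0, 0, 0], [0.005, -0.0015, 0.036, 0, 0, 0, 0], [0.005, -0.0015, 0.042, 0, 0, 0, 0], [0.005, -0.0015, 0.042, 0, 0, 0, 0], [0.005, -0.0015, 0.042, 0, 0, 0, 0]]]}}

```text
time_s: 13.4
position: [0.5212, -0.0045, 0.0586]
tcp_rot: [-2.227, -2.215, 0.001]
ft_force: [-0.1, 0.6, -1.5]
gripper_width: 0.0236
```

```bash
python3 - <<'E'
from h import *
goal([.5217,-.005,.0525],89.7)
E
```

```text
t 13.4 pos [ 0.5212 -0.0045  0.0586] shift [-0.0005  0.0005  0.0061] turn [-0.0008 -0.0001 -0.0002] F [-0.13  0.58 -1.46]
```

>>> {"op": "send_rows", "data": {"commands": [[[0, 0, 0.0008, 0, 0, 0, 0], [0, 0, 0.0016, 0, 0, 0, 0], [0, 0, 0.0024, 0, 0, 0, 0], [0, 0, 0.0032, 0, 0, 0, 0], [0, 0, 0.004, 0, 0, 0, 0], [0, 0, 0.004, 0, 0, 0, 0], [0, 0, 0.004, 0, 0, 0, 0], [0, 0, 0.004, 0, 0, 0, 0]]]}}

```text
time_s: 14.07
position: [0.5214, -0.0045, 0.0551]
tcp_rot: [2.227, 2.215, 0.0]
ft_force: [-0.1, 0.2, -1.7]
gripper_width: 0.0236
```

>>> {"op": "send_rows", "data": {"commands": [[[0, 0, 0.0004, 0, 0, 0, 0], [0, 0, 0.0008, 0, 0, 0, 0], [0, 0, 0.0012, 0, 0, 0, 0], [0, 0, 0.0016, 0, 0, 0, 0], [0, 0, 0.002, 0, 0, 0, 0], [0, 0, 0.002, 0, 0, 0, 0], [0, 0, 0.002, 0, 0, 0, 0], [0, 0, 0.002, 0, 0, 0, 0]]]}}

```text
time_s: 14.73
position: [0.5214, -0.0045, 0.0534]
tcp_rot: [2.227, 2.215, 0.0]
ft_force: [-2.3, 1.0, 6.0]
gripper_width: 0.0238
```

>>> {"op": "send_rows", "data": {"commands": [[[0, 0, 0, 0, 0, 0, 35], [0, 0, 0, 0, 0, 0, 40], [0, 0, 0, 0, 0, 0, 40], [0, 0, 0, 0, 0, 0, 40], [0, 0, 0, 0, 0, 0, 40], [0, 0, 0, 0, 0, 0, 40], [0, 0, 0, 0, 0, 0, 40], [0, 0, 0, 0, 0, 0, 40]]]}}

```text
time_s: 15.4
position: [0.5214, -0.0045, 0.053]
tcp_rot: [-2.227, -2.215, 0.0]
ft_force: [-0.2, -0.4, -0.0]
gripper_width: 0.0339
```

```bash
python3 - <<'E'
from h import *
from bench import arm,optics
s=arm.sense()
c=optics.read_camera("wrist");T=wristT(s,c)
np.savez("w10.npz",T=T,img=c["img"])
cv2.imwrite("pics/w10.png",c["img"][:,:,::-1])
c=optics.read_camera("scene")
cv2.imwrite("pics/c10.png",cv2.resize(c["img"][130:260,200:340,::-1],None,fx=4.5,fy=4.5))
c=optics.read_camera("side")
cv2.imwrite("pics/s10.png",cv2.resize(c["img"][120:260,190:330,::-1],None,fx=4.2,fy=4.2))
goal([.5217,-.005,.0525],89.7)
E
```

```text
t 15.55 pos [ 0.5214 -0.0045  0.053 ] shift [-0.0005  0.0004  0.0005] turn [-0.      0.     -0.0002] F [-0.04  0.65 -0.3 ]
```

View pics/w10.png

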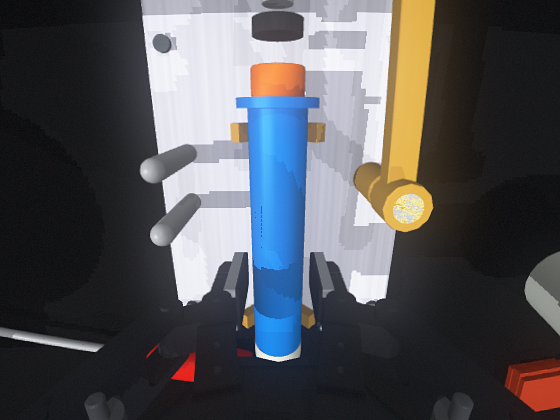

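View pics/c10.png

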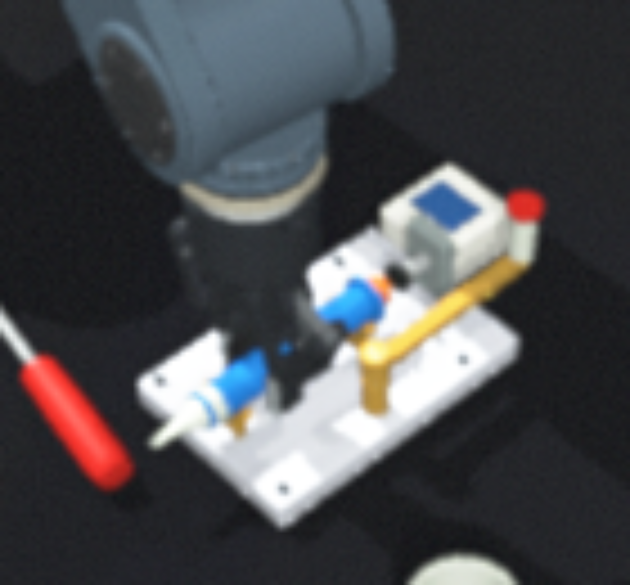

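View pics/s10.png

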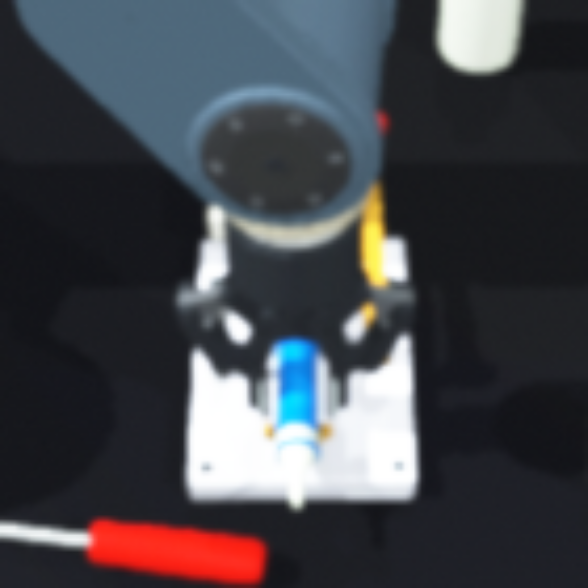

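>>> {"op": "send_rows", "data": {"commands": [[[0, 0, 0, 0, 0, 0, 20], [0, 0, 0, 0, 0, 0, 0], [0, 0, 0, 0, 0, 0, 0], [0, 0, 0, 0, 0, 0, 0], [0, 0, 0, 0, 0, 0, 0], [0, 0, -0.0003, 0, 0, 0, 0], [0, 0, -0.0003, 0, 0, 0, 0], [0, 0, -0.0003, 0, 0, 0, 0]]], "force": 25}}

```text
time_s: 16.22
position: [0.521, -0.0045, 0.0531]
tcp_rot: [-2.227, -2.215, 0.001]
ft_force: [-4.2, -0.6, 3.2]
gripper_width: 0.0241
```

>>> {"op": "send_rows", "data": {"commands": [[[0.0005, 0, 0, 0, 0, 0, 0], [0.001, 0, 0, 0, 0, 0, 0], [0.0015, 0, 0, 0, 0, 0, 0], [0.002, 0, 0, 0, 0, 0, 0], [0.0025, 0, 0, 0, 0, 0, 0], [0.003, 0, 0, 0, 0, 0, 0], [0.003, 0, 0, 0, 0, 0, 0], [0.003, 0, 0, 0, 0, 0, 0]]]}}

```text
time_s: 16.88
position: [0.5212, -0.0018, 0.0533]
tcp_rot: [-2.227, -2.216, 0.001]
ft_force: [-4.4, -3.4, 2.5]
gripper_width: 0.0241
```

>>> {"op": "send_rows", "data": {"commands": [[[0, -0.0003, -0.0002, 0, 0, 0, 0], [0, -0.0007, -0.0004, 0, 0, 0, 0], [0, -0.0007, -0.0004, 0, 0, 0, 0], [0, -0.0007, -0.0004, 0, 0, 0, 0], [0, -0.0007, -0.0004, 0, 0, 0, 0], [0, -0.0007, -0.0004, 0, 0, 0, 0], [0, -0.0007, -0.0004, 0, 0, 0, 0], [0, -0.0007, -0.0004, 0, 0, 0, 0]]]}}

```text
time_s: 17.55
position: [0.5207, -0.0015, 0.0537]
tcp_rot: [2.227, 2.215, 0.0]
ft_force: [0.2, 0.6, -0.7]
gripper_width: 0.0239
```

```bash
python3 - <<'E'
from h import *
from bench import arm,optics
goal([.5217,-.005,.0525],89.7)
c=optics.read_camera("wrist")
cv2.imwrite("pics/w11.png",cv2.resize(c["img"][0:120,200:360,::-1],None,fx=4,fy=4))
E
```

```text
t 17.55 pos [ 0.5207 -0.0015  0.0537] shift [-0.0035  0.001   0.0012] turn [ 0.0002 -0.     -0.0002] F [ 0.23  0.65 -0.72]
```

View pics/w11.png

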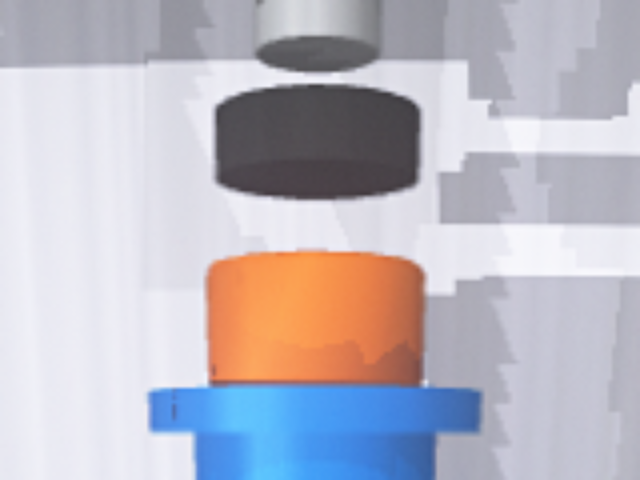

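>>> {"op": "send_rows", "data": {"commands": [[[0.001, 0, 0, 0, 0, 0, 0], [0.002, 0, 0, 0, 0, 0, 0], [0.003, 0, 0, 0, 0, 0, 0], [0.004, 0, 0, 0, 0, 0, 0], [0.005, 0, 0, 0, 0, 0, 0], [0.006, 0, 0, 0, 0, 0, 0], [0.006, 0, 0, 0, 0, 0, 0], [0.006, 0, 0, 0, 0, 0, 0]]]}}

```text
time_s: 18.27
position: [0.5207, 0.0046, 0.0537]
tcp_rot: [2.227, 2.216, 0.0]
ft_force: [0.4, 0.6, -1.9]
gripper_width: 0.024
```

```bash
python3 - <<'E'
from h import *
from bench import arm,optics
c=optics.read_camera("wrist")
goal([.5217,-.005,.0525],89.7)
cv2.imwrite("pics/w12.png",cv2.resize(c["img"][0:120,200:360,::-1],None,fx=4,fy=4))
E
```

```text
t 18.3167 pos [0.5207 0.0045 0.0537] shift [-0.0095  0.0011  0.0012] turn [-0.0001 -0.     -0.0001] F [ 0.44 -0.06 -1.57]
```

View pics/w12.png

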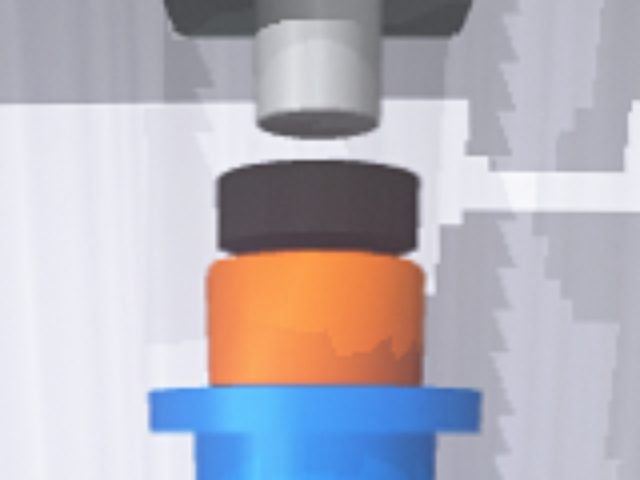

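>>> {"op": "send_rows", "data": {"commands": [[[0.0003, 0, 0, 0, 0, 0, 0], [0.0006, 0, 0, 0, 0, 0, 0], [0.0009, 0, 0, 0, 0, 0, 0], [0.0012, 0, 0, 0, 0, 0, 0], [0.0015, 0, 0, 0, 0, 0, 0], [0.0015, 0, 0, 0, 0, 0, 0], [0.0015, 0, 0, 0, 0, 0, 0], [0.0015, 0, 0, 0, 0, 0, 0]]]}}

```text
time_s: 18.98
position: [0.5207, 0.006, 0.0537]
tcp_rot: [-2.227, -2.215, 0.0]
ft_force: [-0.5, 0.6, -1.3]
gripper_width: 0.0239
```

>>> {"op": "send_rows", "data": {"commands": [[[0.0003, 0, 0, 0, 0, 0, 0], [0.0006, 0, 0, 0, 0, 0, 0], [0.0009, 0, 0, 0, 0, 0, 0], [0.001, 0, 0, 0, 0, 0, 0], [0.001, 0, 0, 0, 0, 0, 0], [0.001, 0, 0, 0, 0, 0, 0], [0.001, 0, 0, 0, 0, 0, 0], [0.001, 0, 0, 0, 0, 0, 0]]]}}

```text
time_s: 19.65
position: [0.5207, 0.007, 0.0537]
tcp_rot: [-2.227, -2.215, 0.0]
ft_force: [0.3, -0.9, -1.1]
gripper_width: 0.0243
```

>>> {"op": "send_rows", "data": {"commands": [[[0.0003, 0, 0, 0, 0, 0, 0], [0.0006, 0, 0, 0, 0, 0, 0], [0.0009, 0, 0, 0, 0, 0, 0], [0.001, 0, 0, 0, 0, 0, 0], [0.001, 0, 0, 0, 0, 0, 0], [0.001, 0, 0, 0, 0, 0, 0], [0.001, 0, 0, 0, 0, 0, 0], [0.001, 0, 0, 0, 0, 0, 0]]]}}

```text
time_s: 20.32
position: [0.5207, 0.008, 0.0537]
tcp_rot: [2.227, 2.215, 0.0]
ft_force: [0.5, -1.3, -1.0]
gripper_width: 0.0242
```

```bash
python3 - <<'E'
from h import *
from bench import arm,optics
c=optics.read_camera("wrist")
goal([.5217,-.005,.0525],89.7)
cv2.imwrite("pics/w13.png",cv2.resize(c["img"][0:120,200:360,::-1],None,fx=4,fy=4))
E
```

```text
t 20.3667 pos [0.5207 0.008  0.0537] shift [-0.013   0.001   0.0012] turn [ 0.      0.     -0.0002] F [ 0.25 -2.06 -1.99]
```

View pics/w13.png

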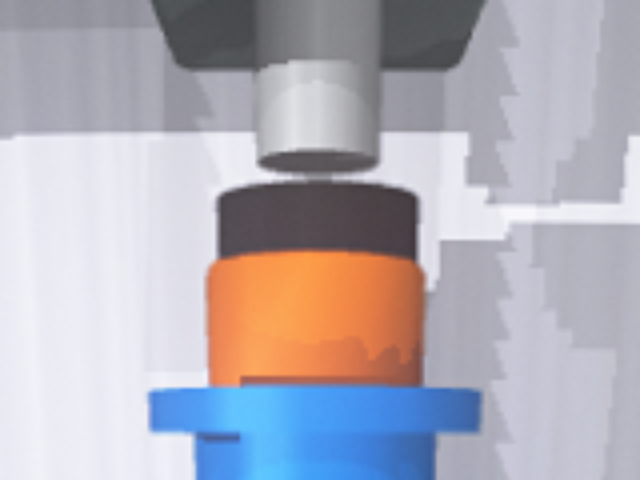

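The cap is on the pad and the rod-to-pad gap is about half closed. One more millimetre.

>>> {"op": "send_rows", "data": {"commands": [[[0.0003, 0, 0, 0, 0, 0, 0], [0.0006, 0, 0, 0, 0, 0, 0], [0.0008, 0, 0, 0, 0, 0, 0], [0.0008, 0, 0, 0, 0, 0, 0], [0.0008, 0, 0, 0, 0, 0, 0], [0.0008, 0, 0, 0, 0, 0, 0], [0.0008, 0, 0, 0, 0, 0, 0], [0.0008, 0, 0, 0, 0, 0, 0]]]}}

```text
time_s: 21.03
position: [0.5207, 0.0088, 0.0537]
tcp_rot: [-2.227, -2.215, -0.0]
ft_force: [0.4, -2.9, -1.0]
gripper_width: 0.0238
```

>>> {"op": "send_rows", "data": {"commands": [[[0, 0, 0.0002, 0, 0, 0, 0], [0, 0, 0.0004, 0, 0, 0, 0], [0, 0, 0.0004, 0, 0, 0, 0], [0, 0, 0.0004, 0, 0, 0, 20], [0, 0, 0.0004, 0, 0, 0, 40], [0, 0, 0.0004, 0, 0, 0, 55], [0, 0, 0.0004, 0, 0, 0, 55], [0, 0, 0.0004, 0, 0, 0, 55]]]}}

```text
time_s: 21.7
position: [0.5208, 0.0089, 0.0533]
tcp_rot: [-2.227, -2.216, -0.0]
ft_force: [0.7, -1.4, 0.2]
gripper_width: 0.0469
```

```bash
python3 - <<'E'
from h import *
from bench import arm,optics
c=optics.read_camera("wrist")
goal([.5217,-.005,.0525],89.7)
cv2.imwrite("pics/w14.png",cv2.resize(c["img"][0:120,200:360,::-1],None,fx=4,fy=4))
E
```

```text
t 21.75 pos [0.5207 0.0089 0.0533] shift [-0.0138  0.001   0.0008] turn [-0.     -0.0001 -0.0002] F [-0.35 -0.33 -0.03]
```

View pics/w14.png

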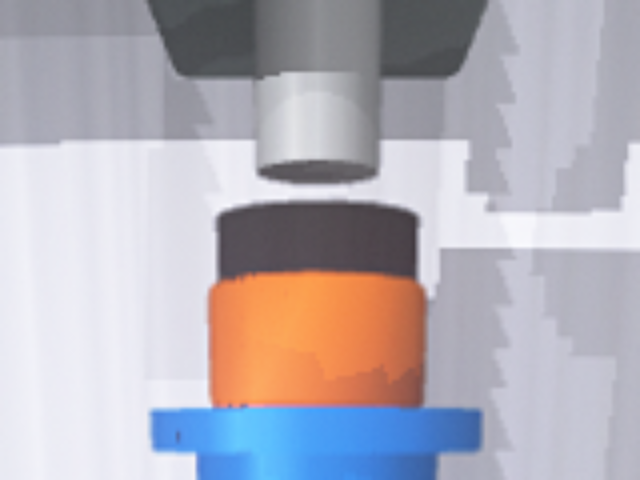

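>>> {"op": "send_rows", "data": {"commands": [[[0, 0, -0.01, 0, 0, 0, 55], [0, 0, -0.03, 0, 0, 0, 55], [0, 0, -0.06, 0, 0, 0, 55], [0, 0, -0.09, 0, 0, 0, 60], [0, 0, -0.12, 0, 0, 0, 70], [0, 0, -0.145, 0, 0, 0, 70], [0, 0, -0.15, 0, 0, 0, 70], [0, 0, -0.15, 0, 0, 0, 70]]]}}

```text
time_s: 22.42
position: [0.5214, 0.0088, 0.2056]
tcp_rot: [2.225, 2.213, 0.004]
ft_force: [-0.4, -0.7, -0.9]
gripper_width: 0.0596
```

```bash
python3 - <<'E'
from h import *
goal([.568,.1702,.2],91)
E
```

```text
t 22.4167 pos [0.5214 0.0088 0.2056] shift [0.1617 0.0457 0.0057] turn [ 0.004   0.0003 -0.0228] F [-0.35 -0.69 -0.91]
```

>>> {"op": "send_rows", "data": {"commands": [[[0.03, 0.009, 0, 0, 0, -0.02, 70], [0.06, 0.018, 0, 0, 0, -0.022, 70], [0.09, 0.027, 0, 0, 0, -0.022, 70], [0.12, 0.036, 0, 0, 0, -0.022, 70], [0.15, 0.043, 0, 0, 0, -0.022, 70], [0.1615, 0.0457, 0.002, 0, 0, -0.022, 70], [0.1615, 0.0457, 0.002, 0, 0, -0.022, 70], [0.1615, 0.0457, 0.002, 0, 0, -0.022, 70]]]}}

```text
time_s: 23.08
position: [0.5666, 0.1698, 0.2001]
tcp_rot: [-2.201, -2.24, 0.003]
ft_force: [0.8, -0.9, 0.1]
gripper_width: 0.0596
```

```bash
python3 - <<'E'
from h import *
from bench import arm,optics
s=arm.sense()
c=optics.read_camera("wrist");T=wristT(s,c)
cv2.imwrite("pics/w15.png",c["img"][:,:,::-1])
np.savez("w15.npz",T=T,img=c["img"])
im=cv2.cvtColor(c["img"],cv2.COLOR_RGB2HSV)
m=((im[...,0]<8)|(im[...,0]>172))&(im[...,1]>180)&(im[...,2]>80)
n,l,st,ce=cv2.connectedComponentsWithStats(m.astype(np.uint8))
for i in range(1,n):
    if st[i][4]>150:print(st[i],ce[i],ray(c,[ce[i]],.1045,T))
c=optics.read_camera("scene")
cv2.imwrite("pics/c15.png",cv2.resize(c["img"][130:260,200:340,::-1],None,fx=4.5,fy=4.5))
goal([.568,.1702,.0895],91)
E
```

```text
[157 357  20  17 229] [166.70305677 365.12227074] [[0.45758173 0.00772508 0.1045    ]]
[378 375  26  27 487] [389.95893224 389.75359343] [[ 0.68730158 -0.02244889  0.1045    ]]
t 23.1833 pos [0.5669 0.1689 0.2008] shift [0.0013 0.0013 0.1113] turn [-0.0012  0.0005 -0.0016] F [ 0.12 -0.68 -0.06]
```

View pics/w15.png

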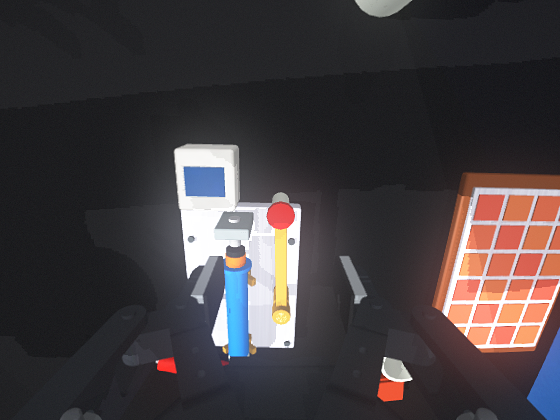

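View pics/c15.png

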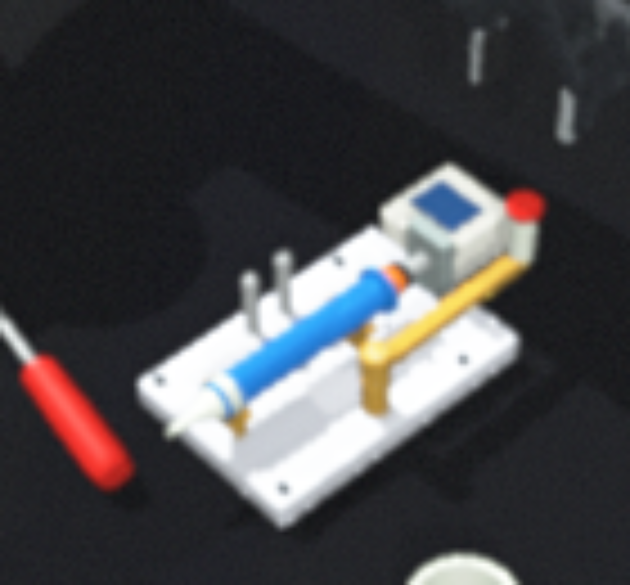

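The cartridge lies straight in the groove and touches the pad. The knob is still aside at (281,215).

>>> {"op": "send_rows", "data": {"commands": [[[0.001, 0.001, 0.02, 0, 0, 0, 70], [0.001, 0.001, 0.045, 0, 0, 0, 70], [0.001, 0.001, 0.07, 0, 0, 0, 70], [0.001, 0.001, 0.09, 0, 0, 0, 70], [0.001, 0.001, 0.105, 0, 0, 0, 70], [0.001, 0.001, 0.111, 0, 0, 0, 70], [0.001, 0.001, 0.111, 0, 0, 0, 70], [0.001, 0.001, 0.111, 0, 0, 0, 70]]]}}

```text
time_s: 23.85
position: [0.5686, 0.1704, 0.0909]
tcp_rot: [2.204, 2.239, 0.001]
ft_force: [0.6, 0.1, -0.3]
gripper_width: 0.0596
```

```bash
python3 - <<'E'
from h import *
from bench import arm,optics
c=optics.read_camera("wrist")
cv2.imwrite("pics/w16.png",c["img"][:,:,::-1])
goal([.568,.1702,.0895],91)
E
```

```text
t 23.9 pos [0.5688 0.1707 0.0914] shift [-0.0005 -0.0008  0.0019] turn [ 0.0014 -0.0002 -0.0014] F [0.83 0.28 1.03]
```

View pics/w16.png

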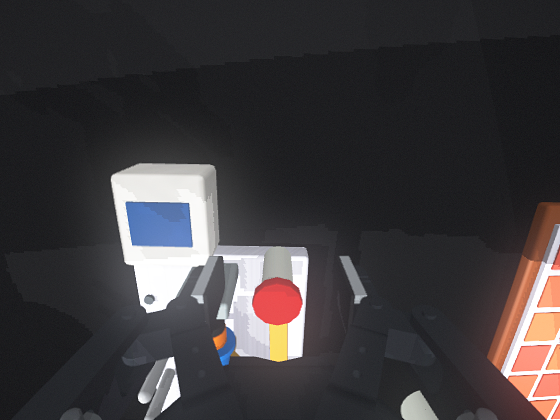

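>>> {"op": "send_rows", "data": {"commands": [[[0, 0, 0.0015, 0, 0, 0, 70], [0, 0, 0.0015, 0, 0, 0, 20], [0, 0, 0.0015, 0, 0, 0, 0], [0, 0, 0.0015, 0, 0, 0, 0], [0, 0, 0.0015, 0, 0, 0, 0], [0, 0, 0.0015, 0, 0, 0, 0], [0, 0, 0.0015, 0, 0, 0, 0], [0, 0, 0.0015, 0, 0, 0, 0]]], "force": 80}}

```text
time_s: 24.57
position: [0.5684, 0.1712, 0.089]
tcp_rot: [2.203, 2.24, 0.001]
ft_force: [-0.4, 1.1, 1.4]
gripper_width: 0.0198
```

```bash
python3 - <<'E'
from h import *
from bench import arm
goal([.568,.1702,.0895],91);print(arm.sense()["gripper_width"])
E
```

```text
t 24.5667 pos [0.5684 0.1712 0.089 ] shift [-0.001  -0.0004 -0.0005] turn [ 0.0005 -0.0002 -0.0007] F [-0.35  1.08  1.39]
0.019758870710813503
```

>>> {"op": "send_rows", "data": {"commands": [[[0, 0, -0.001, 0, 0, 0, 0], [0, 0, -0.004, 0, 0, 0, 0], [0, 0, -0.008, 0, 0, 0, 0], [0, 0, -0.013, 0, 0, 0, 0], [0, 0, -0.018, 0, 0, 0, 0], [0, 0, -0.023, 0, 0, 0, 0], [0, 0, -0.026, 0, 0, 0, 0], [0, 0, -0.026, 0, 0, 0, 0]]]}}

```text
time_s: 25.23
position: [0.5675, 0.1696, 0.1141]
tcp_rot: [-2.203, -2.24, 0.005]
ft_force: [2.1, -9.0, -9.9]
gripper_width: 0.0195
```

>>> {"op": "send_rows", "data": {"commands": [[[0, 0, 0, 0, 0, 0, 0], [0, 0, 0, 0, 0, 0, 0], [0, 0, 0, 0, 0, 0, 0], [0, 0, 0, 0, 0, 0, 0], [0, 0, 0, 0, 0, 0, 0], [0, 0, 0, 0, 0, 0, 0], [0, 0, 0, 0, 0, 0, 0], [0, 0, 0, 0, 0, 0, 0]]]}}

```text
time_s: 25.9
position: [0.5674, 0.1696, 0.1135]
tcp_rot: [-2.202, -2.24, 0.006]
ft_force: [1.3, -8.4, -9.5]
gripper_width: 0.0196
```

```bash
python3 - <<'E'
from h import *
from bench import arm,optics
s=arm.sense();print(s["position"],s["tcp_rot"],s["ft_force"],s["ft_torque"])
c=optics.read_camera("scene")
cv2.imwrite("pics/c17.png",cv2.resize(c["img"][130:260,200:340,::-1],None,fx=4.5,fy=4.5))
E
```

```text
[0.56737024 0.16961017 0.1134697 ] [-2.20241814 -2.23953862  0.00600484] [ 1.27160431 -8.38420881 -9.530163  ] [-1.03140334 -0.29721607  0.12178823]
```

View pics/c17.png

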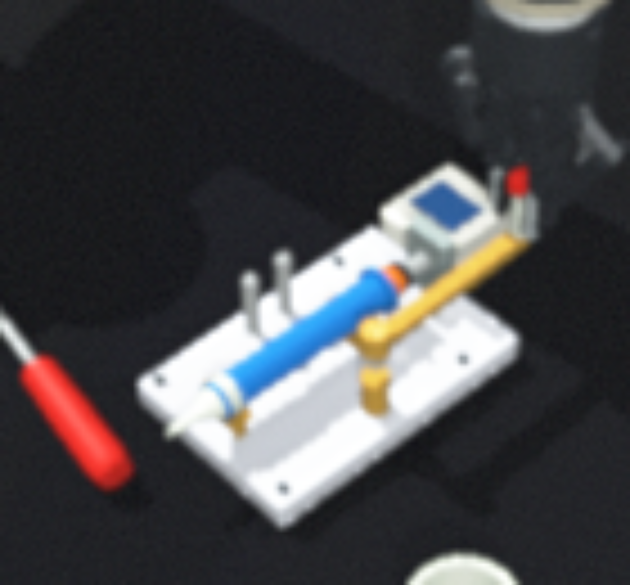

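```bash
python3 - <<'E'
from h import *
from bench import arm
s=arm.sense();R0=R.from_rotvec(s["tcp_rot"]);p0=s["position"]
post=np.array([.5705,.0415]);v=p0[:2]-post;r=np.hypot(*v);a0=np.arctan2(v[1],v[0]);a1=np.radians(179.7)
print(r,np.degrees(a0),a1-a0)
for k in range(1,9):
    t=0.097*k;a=a0+t;d=np.r_[post+r*np.array([np.cos(a),np.sin(a)])-p0[:2],0]
    print(np.round(R0.inv().apply(d),4),-t)
E
```

```text
0.12816946490760217 91.4014767033546 1.5410999561753798
[-0.0007 -0.0124  0.    ] -0.097
[-0.0026 -0.0247  0.0001] -0.194
[-0.0057 -0.0367  0.0001] -0.29100000000000004
[-0.0099 -0.0484  0.0002] -0.388
[-0.0152 -0.0596  0.0002] -0.485
[-0.0216 -0.0703  0.0003] -0.5820000000000001
[-0.029  -0.0803  0.0003] -0.679
[-0.0374 -0.0895  0.0004] -0.776
```

>>> {"op": "send_rows", "data": {"commands": [[[-0.0007, -0.0124, 0, 0, 0, -0.097, 0], [-0.0026, -0.0247, 0, 0, 0, -0.194, 0], [-0.0057, -0.0367, 0, 0, 0, -0.291, 0], [-0.0099, -0.0484, 0, 0, 0, -0.388, 0], [-0.0152, -0.0596, 0, 0, 0, -0.485, 0], [-0.0216, -0.0703, 0, 0, 0, -0.582, 0], [-0.029, -0.0803, 0, 0, 0, -0.679, 0], [-0.0374, -0.0895, 0, 0, 0, -0.776, 0]]]}}

```text
time_s: 26.62
position: [0.4794, 0.1309, 0.1144]
tcp_rot: [1.184, 2.908, -0.001]
ft_force: [8.6, -8.3, -11.1]
gripper_width: 0.0196
```

```bash
python3 - <<'E'
from h import *
from bench import arm
s=arm.sense();R0=R.from_rotvec(s["tcp_rot"]);p0=s["position"]
print(p0,s["tcp_rot"],s["ft_force"],s["gripper_width"])
post=np.array([.5705,.0415]);v=p0[:2]-post;r=np.hypot(*v);a0=np.arctan2(v[1],v[0]);a1=np.radians(179.7)
print(r,np.degrees(a0),a1-a0)
for k in range(1,9):
    t=(a1-a0)/8*k;a=a0+t;d=np.r_[post+r*np.array([np.cos(a),np.sin(a)])-p0[:2],0]
    print(np.round(R0.inv().apply(d),4),-t)
E
```

```text
[0.4794015  0.13093021 0.11444091] [ 1.18377761e+00  2.90846225e+00 -1.47359738e-03] [  8.61845246  -8.32809457 -11.13651051] 0.019632074045666557
0.12765852771383007 135.52946207897557 0.7709213190988873
[-0.0006 -0.0123  0.    ] -0.09636516488736091
[-0.0023 -0.0245  0.    ] -0.19273032977472182
[-0.0052 -0.0364  0.    ] -0.28909549466208273
[-0.0092 -0.048   0.    ] -0.38546065954944364
[-0.0144 -0.0592  0.    ] -0.48182582443680455
[-0.0205 -0.0698  0.0001] -0.5781909893241655
[-0.0277 -0.0798  0.0001] -0.6745561542115264
[-0.0358 -0.0891  0.0001] -0.7709213190988873
```

>>> {"op": "send_rows", "data": {"commands": [[[-0.0006, -0.0123, 0, 0, 0, -0.096, 0], [-0.0023, -0.0245, 0, 0, 0, -0.193, 0], [-0.0052, -0.0364, 0, 0, 0, -0.289, 0], [-0.0092, -0.048, 0, 0, 0, -0.385, 0], [-0.0144, -0.0592, 0, 0, 0, -0.482, 0], [-0.0205, -0.0698, 0, 0, 0, -0.578, 0], [-0.0277, -0.0798, 0, 0, 0, -0.675, 0], [-0.0358, -0.0891, 0, 0, 0, -0.771, 0]]]}}

```text
time_s: 27.28
position: [0.4441, 0.0428, 0.1152]
tcp_rot: [0.004, 3.137, -0.0]
ft_force: [12.2, 0.2, -10.1]
gripper_width: 0.0203
```

>>> {"op": "send_rows", "data": {"commands": [[[0, 0, 0, 0, 0, 0, 0], [0, 0, 0, 0, 0, 0, 0], [0, 0, 0, 0, 0, 0, 0], [0, 0, 0, 0, 0, 0, 0], [0, 0, 0, 0, 0, 0, 0], [0, 0, 0, 0, 0, 0, 0], [0, 0, 0, 0, 0, 0, 0], [0, 0, 0, 0, 0, 0, 0]]]}}

```text
time_s: 27.95
position: [0.4443, 0.0434, 0.1151]
tcp_rot: [0.012, 3.137, -0.0]
ft_force: [11.6, -0.6, -10.0]
gripper_width: 0.0199
```

```bash
python3 - <<'E'
from h import *
from bench import arm,optics
s=arm.sense();print(s["position"],s["tcp_rot"],s["ft_force"],s["ft_torque"])
c=optics.read_camera("wrist")
cv2.imwrite("pics/w18.png",c["img"][:,:,::-1])
c=optics.read_camera("side")
cv2.imwrite("pics/s18.png",cv2.resize(c["img"][140:260,200:320,::-1],None,fx=4.9,fy=4.9))
c=optics.read_camera("scene")
cv2.imwrite("pics/c18.png",cv2.resize(c["img"][150:260,220:340,::-1],None,fx=5,fy=5))
E
```

```text
[0.44425034 0.04339828 0.11514306] [ 1.17645546e-02  3.13705198e+00 -2.02556448e-04] [ 11.60502124  -0.62768105 -10.03236665] [-0.13953205 -1.517704   -0.0425571 ]
```

View pics/w18.png

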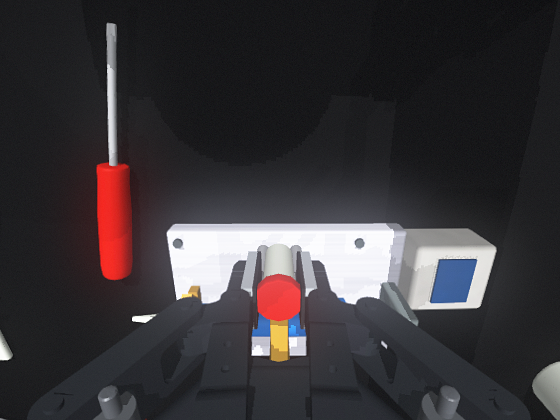

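View pics/s18.png

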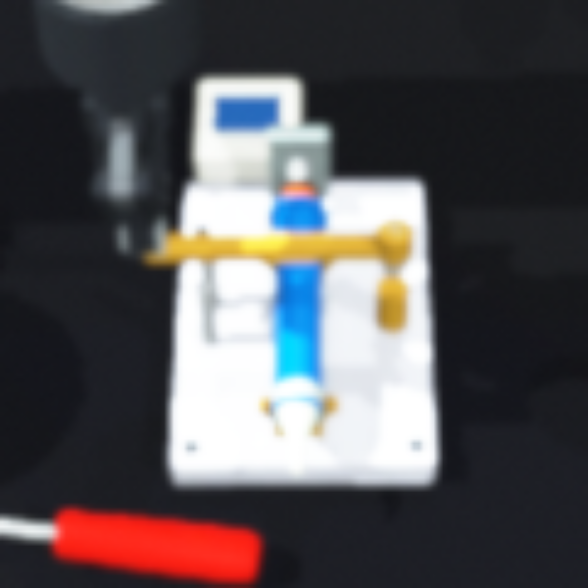

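View pics/c18.png

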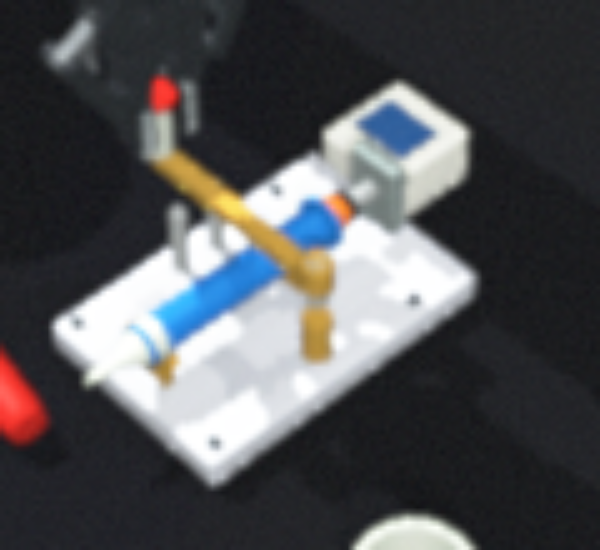

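>>> {"op": "send_rows", "data": {"commands": [[[0, -0.0006, 0, 0, 0, 0, 0], [0, -0.0012, 0.001, 0, 0, 0, 0], [0, -0.0012, 0.003, 0, 0, 0, 0], [0, -0.0012, 0.005, 0, 0, 0, 0], [0, -0.0012, 0.007, 0, 0, 0, 0], [0, -0.0012, 0.008, 0, 0, 0, 0], [0, -0.0012, 0.008, 0, 0, 0, 0], [0, -0.0012, 0.008, 0, 0, 0, 0]]]}}

```text
time_s: 28.77
position: [0.444, 0.0423, 0.1071]
tcp_rot: [0.011, 3.138, -0.0]
ft_force: [10.2, 0.7, -8.8]
gripper_width: 0.0196
```

>>> {"op": "send_rows", "data": {"commands": [[[0, 0, 0.0006, 0, 0, 0, 0], [0, 0, 0.0012, 0, 0, 0, 0], [0, 0, 0.0018, 0, 0, 0, 0], [0, 0, 0.0024, 0, 0, 0, 0], [0, 0, 0.003, 0, 0, 0, 0], [0, 0, 0.003, 0, 0, 0, 0], [0, 0, 0.003, 0, 0, 0, 0], [0, 0, 0.003, 0, 0, 0, 0]]]}}

```text
time_s: 29.43
position: [0.444, 0.0423, 0.1042]
tcp_rot: [0.011, 3.138, -0.0]
ft_force: [9.1, -0.1, -8.1]
gripper_width: 0.0199
```

```bash
python3 - <<'E'
from h import *
from bench import arm,optics
c=optics.read_camera("side")
s=arm.sense();print(s["position"],s["tcp_rot"],s["ft_force"],s["ft_torque"])
cv2.imwrite("pics/s19.png",cv2.resize(c["img"][140:260,200:320,::-1],None,fx=4.9,fy=4.9))
c=optics.read_camera("scene")
cv2.imwrite("pics/c19.png",cv2.resize(c["img"][150:260,220:340,::-1],None,fx=5,fy=5))
E
```

```text
[0.44396075 0.04231196 0.10415216] [ 1.13956950e-02  3.13773712e+00 -3.06408124e-05] [ 9.33209773  0.84144529 -8.4536639 ] [ 0.11261633 -1.23845567  0.08873255]
```

View pics/s19.png

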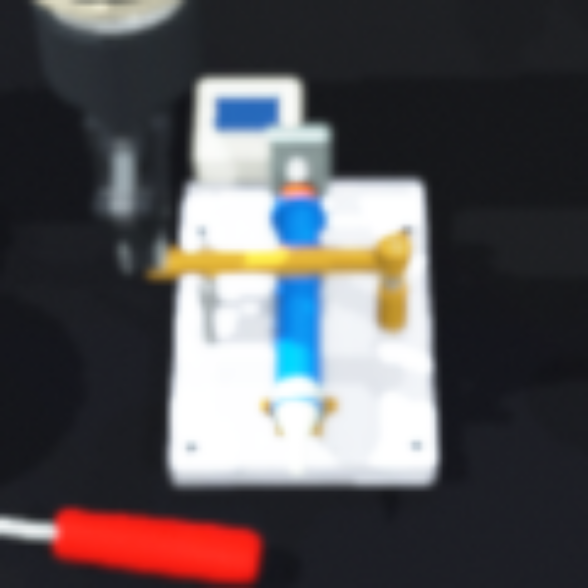

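View pics/c19.png

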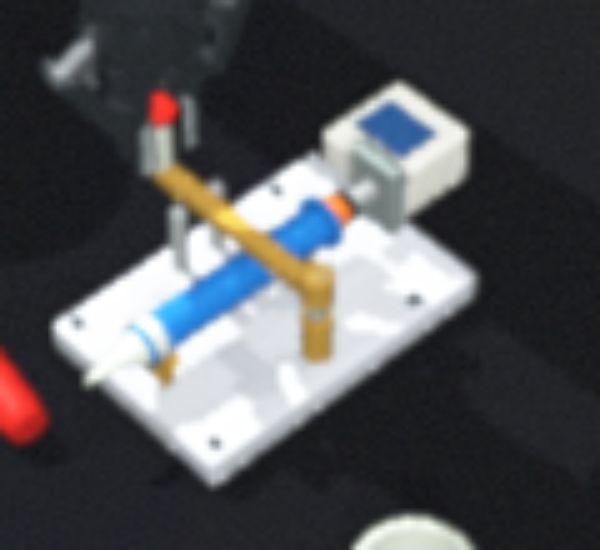

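>>> {"op": "send_rows", "data": {"commands": [[[0, 0, 0.0006, 0, 0, 0, 0], [0, 0, 0.0012, 0, 0, 0, 0], [0, 0, 0.0018, 0, 0, 0, 0], [0, 0, 0.0024, 0, 0, 0, 0], [0, 0, 0.003, 0, 0, 0, 0], [0, 0, 0.003, 0, 0, 0, 0], [0, 0, 0.003, 0, 0, 0, 0], [0, 0, 0.003, 0, 0, 0, 0]]]}}

```text
time_s: 30.2
position: [0.4439, 0.0423, 0.1011]
tcp_rot: [0.011, 3.138, -0.0]
ft_force: [8.4, 0.2, -7.1]
gripper_width: 0.0198
```

>>> {"op": "send_rows", "data": {"commands": [[[0, 0, 0.0003, 0, 0, 0, 0], [0, 0, 0.0006, 0, 0, 0, 0], [0, 0, 0.0009, 0, 0, 0, 0], [0, 0, 0.0012, 0, 0, 0, 0], [0, 0, 0.0015, 0, 0, 0, 0], [0, 0, 0.0015, 0, 0, 0, 0], [0, 0, 0.0015, 0, 0, 0, 0], [0, 0, 0.0015, 0, 0, 0, 0]]]}}

```text
time_s: 30.87
position: [0.4438, 0.0423, 0.0996]
tcp_rot: [0.011, 3.138, -0.0]
ft_force: [8.1, 1.7, -6.9]
gripper_width: 0.0197
```

>>> {"op": "send_rows", "data": {"commands": [[[0, 0, 0.0002, 0, 0, 0, 0], [0, 0, 0.0004, 0, 0, 0, 0], [0, 0, 0.0006, 0, 0, 0, 0], [0, 0, 0.0008, 0, 0, 0, 0], [0, 0, 0.001, 0, 0, 0, 0], [0, 0, 0.001, 0, 0, 0, 0], [0, 0, 0.001, 0, 0, 0, 0], [0, 0, 0.001, 0, 0, 0, 0]]]}}

```text
time_s: 31.53
position: [0.4437, 0.0423, 0.0987]
tcp_rot: [0.011, 3.138, -0.0]
ft_force: [7.1, 0.2, -5.3]
gripper_width: 0.0197
```

>>> {"op": "send_rows", "data": {"commands": [[[0, 0, 0.0001, 0, 0, 0, 0], [0, 0, 0.0002, 0, 0, 0, 0], [0, 0, 0.0003, 0, 0, 0, 0], [0, 0, 0.0004, 0, 0, 0, 0], [0, 0, 0.0005, 0, 0, 0, 0], [0, 0, 0.0005, 0, 0, 0, 0], [0, 0, 0.0005, 0, 0, 0, 0], [0, 0, 0.0005, 0, 0, 0, 0]]]}}

```text
time_s: 32.2
position: [0.4435, 0.0423, 0.0983]
tcp_rot: [0.011, 3.139, -0.0]
ft_force: [5.3, 0.5, -2.8]
gripper_width: 0.0198
```

>>> {"op": "send_rows", "data": {"commands": [[[0, 0, 0.0001, 0, 0, 0, 0], [0, 0, 0.0002, 0, 0, 0, 0], [0, 0, 0.0003, 0, 0, 0, 0], [0, 0, 0.0004, 0, 0, 0, 0], [0, 0, 0.0004, 0, 0, 0, 0], [0, 0, 0.0004, 0, 0, 0, 0], [0, 0, 0.0004, 0, 0, 0, 0], [0, 0, 0.0004, 0, 0, 0, 0]]]}}

```text
time_s: 32.87
position: [0.4433, 0.0424, 0.0978]
tcp_rot: [0.011, 3.139, -0.0]
ft_force: [5.1, 0.6, -1.4]
gripper_width: 0.0198
```

>>> {"op": "send_rows", "data": {"commands": [[[0, 0, 0.0001, 0, 0, 0, 0], [0, 0, 0.0002, 0, 0, 0, 0], [0, 0, 0.0003, 0, 0, 0, 0], [0, 0, 0.0003, 0, 0, 0, 0], [0, 0, 0.0003, 0, 0, 0, 0], [0, 0, 0.0003, 0, 0, 0, 0], [0, 0, 0.0003, 0, 0, 0, 0], [0, 0, 0.0003, 0, 0, 0, 0]]]}}

```text
time_s: 33.53
position: [0.4431, 0.0424, 0.0975]
tcp_rot: [0.011, 3.14, -0.0]
ft_force: [5.2, 0.1, 1.0]
gripper_width: 0.0194
```

```bash
python3 - <<'E'
from h import *
from bench import arm,optics
c=optics.read_camera("side")
s=arm.sense();print(s["position"],s["tcp_rot"],s["ft_force"],s["ft_torque"])
cv2.imwrite("pics/s20.png",cv2.resize(c["img"][140:260,200:320,::-1],None,fx=4.9,fy=4.9))
c=optics.read_camera("scene")
cv2.imwrite("pics/c20.png",cv2.resize(c["img"][150:260,220:340,::-1],None,fx=5,fy=5))
E
```

```text
[0.4431001  0.04235065 0.09751419] [ 1.12798276e-02  3.13974940e+00 -5.71360982e-05] [5.35198988 0.49597133 0.12577018] [ 0.14541891 -0.7415531   0.03654888]
```

View pics/s20.png

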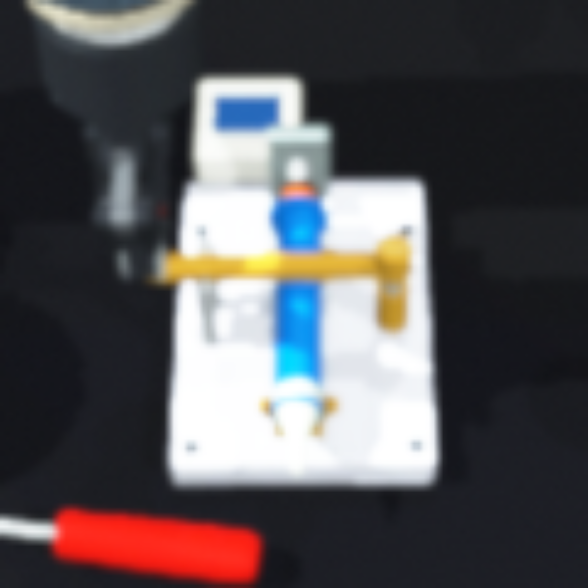

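View pics/c20.png

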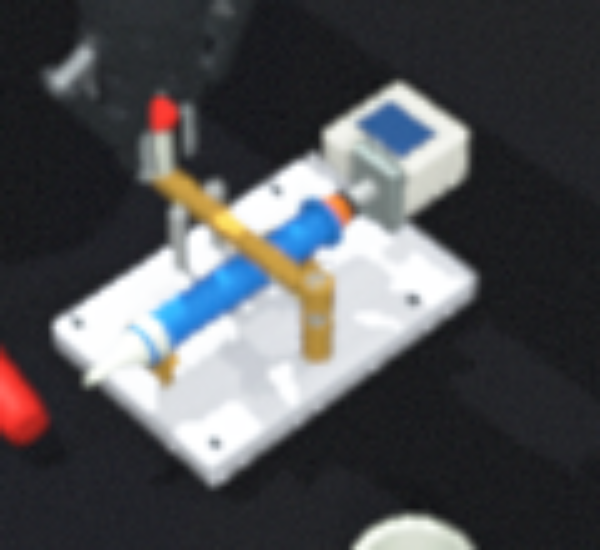

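>>> {"op": "send_rows", "data": {"commands": [[[-0.0003, 0, 0, 0, 0, 0, 0], [-0.0006, 0, 0, 0, 0, 0, 0], [-0.0008, 0, 0, 0, 0, 0, 0], [-0.0008, 0, 0, 0, 0, 0, 0], [-0.0008, 0, 0, 0, 0, 0, 0], [-0.0008, 0, 0, 0, 0, 0, 0], [-0.0008, 0, 0, 0, 0, 0, 0], [-0.0008, 0, 0, 0, 0, 0, 0]]], "force": 40}}

```text
time_s: 34.3
position: [0.443, 0.0424, 0.0971]
tcp_rot: [-0.011, -3.141, 0.0]
ft_force: [-0.4, 1.1, 5.0]
gripper_width: 0.0198
```

>>> {"op": "send_rows", "data": {"commands": [[[0, 0, -0.0001, 0, 0, 0, 0], [0, 0, -0.0002, 0, 0, 0, 0], [0, 0, -0.0003, 0, 0, 0, 0], [0, 0, -0.0004, 0, 0, 0, 0], [0, 0, -0.0004, 0, 0, 0, 0], [0, 0, -0.0004, 0, 0, 0, 0], [0, 0, -0.0004, 0, 0, 0, 0], [0, 0, -0.0004, 0, 0, 0, 0]]]}}

```text
time_s: 34.97
position: [0.4432, 0.0424, 0.0975]
tcp_rot: [0.011, 3.141, -0.0]
ft_force: [1.1, 0.1, 2.8]
gripper_width: 0.0198
```

Slight net downward push (about 2.8 N), so the bar is fully resting. I'll release slowly.

>>> {"op": "send_rows", "data": {"commands": [[[0, 0, 0, 0, 0, 0, 22], [0, 0, 0, 0, 0, 0, 26], [0, 0, 0, 0, 0, 0, 30], [0, 0, 0, 0, 0, 0, 40], [0, 0, 0, 0, 0, 0, 55], [0, 0, 0, 0, 0, 0, 70], [0, 0, 0, 0, 0, 0, 70], [0, 0, 0, 0, 0, 0, 70]]]}}

```text
time_s: 35.63
position: [0.4431, 0.0424, 0.0975]
tcp_rot: [-0.011, -3.141, 0.0]
ft_force: [0.3, -0.4, -0.3]
gripper_width: 0.0603
```

>>> {"op": "send_rows", "data": {"commands": [[[0, 0, -0.005, 0, 0, 0, 70], [0, 0, -0.02, 0, 0, 0, 70], [0, 0, -0.045, 0, 0, 0, 70], [0, 0, -0.075, 0, 0, 0, 70], [0, 0, -0.105, 0, 0, 0, 70], [0, 0, -0.135, 0, 0, 0, 70], [0, 0, -0.15, 0, 0, 0, 70], [0, 0, -0.15, 0, 0, 0, 70]]]}}

```text
time_s: 36.3
position: [0.4444, 0.0424, 0.2511]
tcp_rot: [0.011, 3.135, -0.0]
ft_force: [0.8, 0.8, 0.5]
gripper_width: 0.0599
```

```bash
python3 - <<'E'
from h import *
from bench import arm,optics
s=arm.sense();print(s["position"],s["ft_force"],s["gripper_width"],s["time_s"])
c=optics.read_camera("wrist");T=wristT(s,c);np.savez("w21.npz",T=T,img=c["img"])
cv2.imwrite("pics/w21.png",cv2.resize(c["img"][150:320,180:420,::-1],None,fx=3.3,fy=3.3,interpolation=cv2.INTER_CUBIC))
c=optics.read_camera("side")
cv2.imwrite("pics/s21.png",cv2.resize(c["img"][140:260,200:320,::-1],None,fx=4.9,fy=4.9,interpolation=cv2.INTER_CUBIC))
c=optics.read_camera("scene")
cv2.imwrite("pics/c21.png",cv2.resize(c["img"][150:260,220:340,::-1],None,fx=5,fy=5,interpolation=cv2.INTER_CUBIC))
E
```

```text
[0.44441935 0.04239073 0.25108394] [0.82829809 0.82926365 0.53851607] 0.05992699861436382 36.3
```

View pics/w21.png

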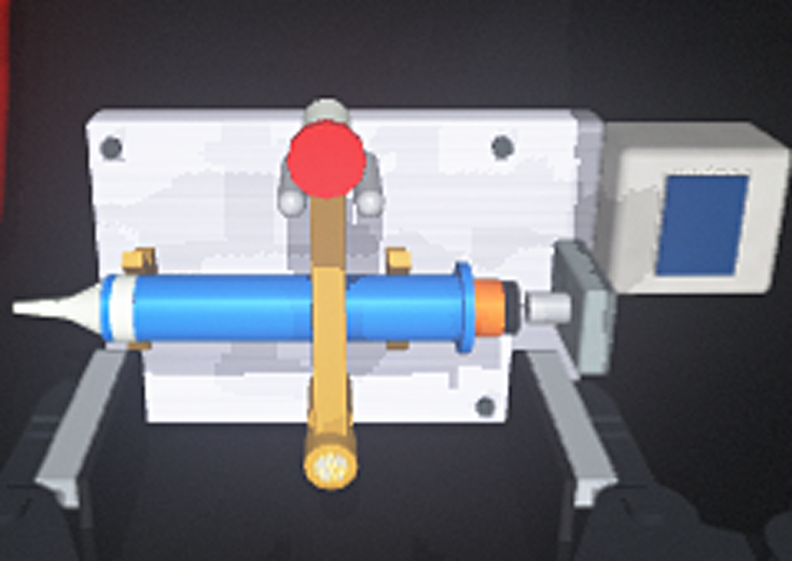

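View pics/s21.png

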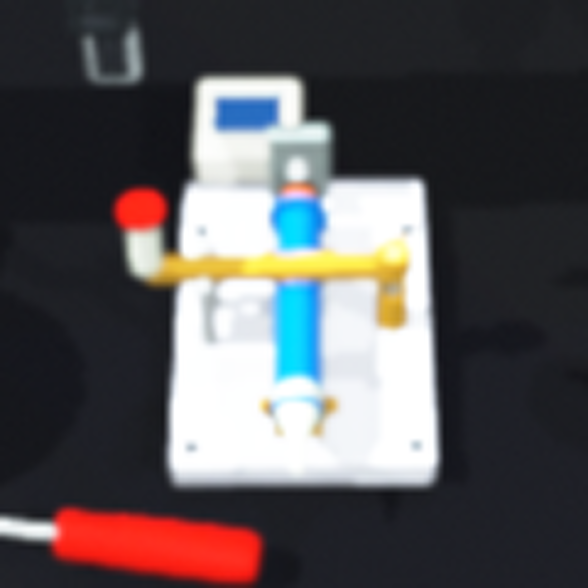

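View pics/c21.png

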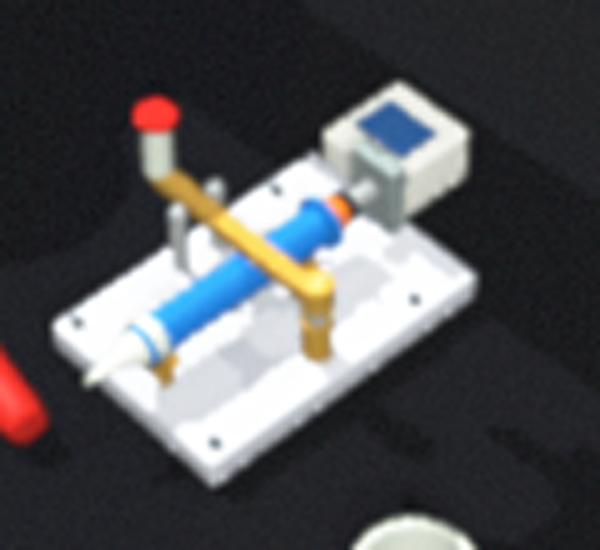

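The pictures show the bar down between the pins and the orange cap abutting the black pad at about (505,305) in the zoom. There's plenty of time left, so I'll look at that contact from closer.

```bash
python3 - <<'E'
from h import *
goal([.521,.015,.19],90)
E
```

```text
t 36.45 pos [0.4427 0.0424 0.2468] shift [-0.0786 -0.0268  0.0567] turn [-9.0000e-04 -9.0000e-04  1.5635e+00] F [-0.03  0.32 -1.21]
```

>>> {"op": "send_rows", "data": {"commands": [[[-0.01, -0.003, 0, 0, 0, 0.11, 70], [-0.02, -0.006, 0, 0, 0, 0.22, 70], [-0.03, -0.009, 0, 0, 0, 0.33, 70], [-0.04, -0.012, 0, 0, 0, 0.44, 70], [-0.05, -0.016, 0, 0, 0, 0.55, 70], [-0.06, -0.02, 0, 0, 0, 0.66, 70], [-0.07, -0.024, 0, 0, 0, 0.77, 70], [-0.078, -0.027, 0, 0, 0, 0.88, 70]]]}}

```text
time_s: 37.12
position: [0.521, 0.0145, 0.2457]
tcp_rot: [-1.355, -2.831, 0.002]
ft_force: [-0.6, -0.4, 0.1]
gripper_width: 0.0596
```

```bash
python3 - <<'E'
from h import *
goal([.521,.015,.16],90)
E
```

```text
t 37.1167 pos [0.521  0.0145 0.2457] shift [0.0002 0.0005 0.0857] turn [-0.0028 -0.0011  0.678 ] F [-0.6  -0.44  0.08]
```

>>> {"op": "send_rows", "data": {"commands": [[[0, 0, 0, 0, 0, 0.1, 70], [0, 0, 0.01, 0, 0, 0.2, 70], [0, 0, 0.02, 0, 0, 0.3, 70], [0, 0, 0.035, 0, 0, 0.4, 70], [0, 0, 0.05, 0, 0, 0.5, 70], [0, 0, 0.065, 0, 0, 0.6, 70], [0, 0, 0.08, 0, 0, 0.678, 70], [0, 0, 0.085, 0, 0, 0.678, 70]]]}}

```text
time_s: 37.78
position: [0.5193, 0.0149, 0.1592]
tcp_rot: [-2.216, -2.221, 0.006]
ft_force: [-0.2, 0.4, -0.2]
gripper_width: 0.0601
```

```bash
python3 - <<'E'
from h import *
from bench import arm,optics
s=arm.sense();print(s["position"],s["ft_force"])
c=optics.read_camera("wrist");c=optics.read_camera("wrist")
cv2.imwrite("pics/w22.png",cv2.resize(c["img"][60:260,180:380,::-1],None,fx=3,fy=3,interpolation=cv2.INTER_CUBIC))
cv2.imwrite("pics/w22z.png",cv2.resize(c["img"][100:200,220:340,::-1],None,fx=6,fy=6,interpolation=cv2.INTER_CUBIC))
E
```

```text
[0.51925441 0.01488864 0.15917721] [-0.23966812  0.36591843 -0.24552311]
```

View pics/w22.png

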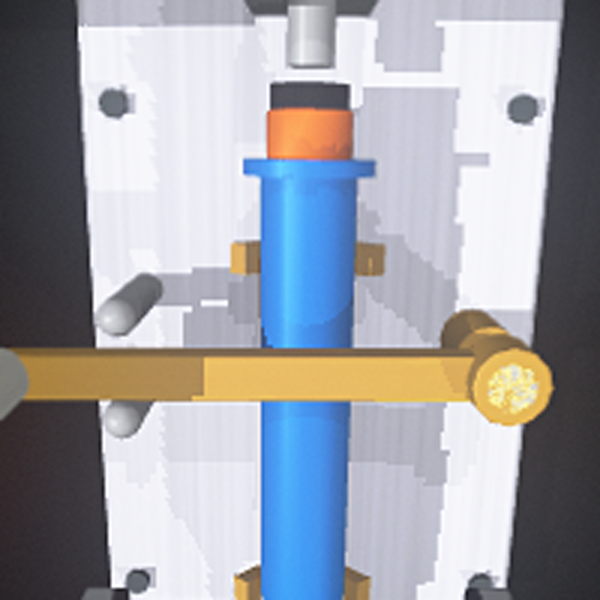

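View pics/w22z.png

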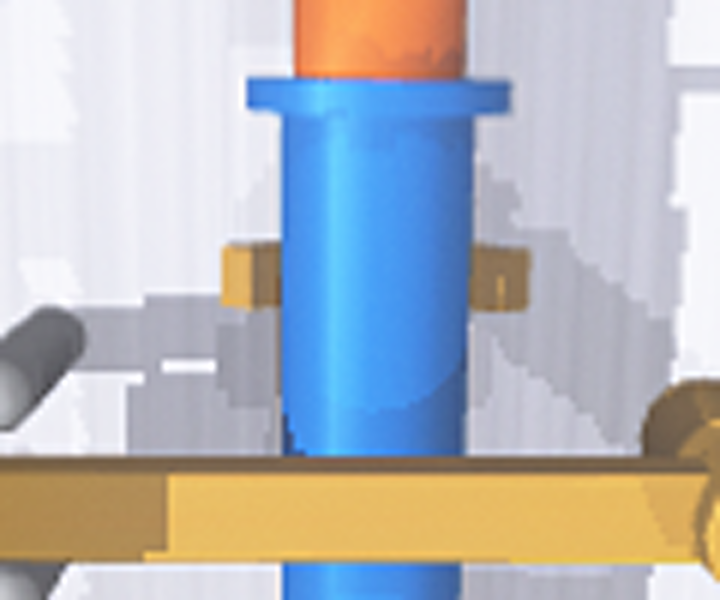

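There's no gap between cap and pad, and the bar is down between the pins. I'll hand in.

```bash
python3 - <<'E'
from bench import arm
print(arm.hand_in(), arm.sense()["time_s"])
E
```

```text
the job is handed in; nothing more can be done
the job is handed in; nothing more can be done
```

The blue cartridge is loaded, clamped and let go, and I handed the job in at about 38 s of the 72 s allowed. There was no verdict from the system.

**What I did**
- **Bar aside:** I lifted the bar about 25 mm, swung it to about 1.55 rad and lowered it beside the bracket.
- **Cartridge:** I laid it in the groove. I then slid it up to the pad until the wrist force along the groove read about 2.9 N, and released it. It eased back about 1.6 mm.
- **Bar back:** I swung the bar back over the fork and lowered it in steps that shrank to 0.3 mm until its load rested on the cartridge. I then released it slowly. While I eased sideways strain just before letting go, the gripper briefly pushed down 5 N. With the spring, I estimate about 12 N on the cartridge at that moment.

**Last checks**
- The wrist, side and scene pictures show the bar down between the fork pins and in line with the post. The tool height when the bar came to rest puts its lift at about 8 mm.
- The cartridge lies straight in the groove, and the cap touches the pad with no gap visible.
- No bystander was touched as far as the pictures show, but I did not measure their positions at the end.

**Less certain**
- I could not measure the pad force after release. The pictures show the pad only lightly compressed, by my estimate under 1 mm, so the touch is light.
- The cameras disagreed on the holder's position by a few millimetres. I trusted the wrist-camera and grasp positions over the side and scene views.

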